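Check hose caps on the thread gauge and sort them

ROBOT

A 6-joint arm with a two-finger parallel gripper is mounted at the origin on the work surface. World frame = base frame: x ahead of the robot, y to its left, z up, the work surface at z = 0. Lengths are in m, angles in rad, forces in N, time in s.
With the tool pointing down it reaches from about 0.3 to 0.875 m from the base axis. Payload 4.2 kg.
Tool frame: the origin (TCP) lies where the fingers leave the gripper's body, on its centre line; the fingertips stand 73 mm ahead of it and the grasp point (between the pads) lies 54 mm ahead of it (grip_point_offset is the distance from the TCP to the grasp point, in m); z points along the fingers, y is the line along which they close (so a half turn about z gives the same grasp; the last joint's range is limited). The gripper opens to 85 mm and grips with 20 to 120 N. Pads are 22 mm wide; open, the fingers measure 114 mm over their backs; the gripper's body (76 mm by 85 mm) begins 54 mm behind the grasp point. The pads swing forward as they close: fully open they stand 13 mm farther back than shut.
Start: joints at [-1.31, 0.32, 1.565, -0, 1.257, -0.02], TCP at [0.159, -0.552, 0.304] pointing down, gripper open.
Joint ranges: [-3.11, 3.11], [-0.84, 2.01], [0.21, 2.61], [-1.34, 4.49], [0.05, 2.63], [-2.56, 2.56]. Speed limits (rad/s): [2.57, 2.57, 3.14, 3.14, 3.14, 3.14].

INTERFACE

Orientations are given as a unit quaternion [x, y, z, w].
In Python, from bench import state, capture, calibration, hand_in, look_for, mark_of, grip_point_offset gives the robot as it stands.
- The arm moves only by the shell command python3 -m jog 'ROWS' [FORCE]. ROWS is JSON, a list of rows, each an object of numbers: "x", "y", "z": the shift along the tool's x, y, z in m; "turn": the turn about the tool's z in rad; "fingers": the closure, from -1 (fully open) to 1 (shut). In form: [{"x": .., "y": .., "z": .., "turn": .., "fingers": ..}, ...]. A call has 1 to 20 rows; each row is the pose to reach, as a shift and turn from the pose commanded when the call began, along the tool's axes at that moment; what a row does not reach only later rows make up. A row lasts 1/12 s, in which the tool goes at most 41.7 mm and 7.16 degrees, less where a joint would pass 70% of its speed; a pose out of reach is approached as far as the arm can. A call with a gripper value outside its range is refused whole. The fingers move at their own pace and stop on an object; FORCE is the grip in N (left out, the last holds). Time passes only in rows, so rows that repeat a pose let the fingers close. It gives the time, the measured TCP pose, the force, the opening and the grip force at its end, in the units of the state.
- state(): the state, without advancing time (a new reading comes with each control period).
- capture(name): name is "side" or "top"; returns (picture, depth): 480x640x3 uint8, red, green, blue; 480x640 float32, m along the optical axis (not along the pixel's ray), 0 where there is no reading.
- calibration(name): a dict with "camera_matrix" (3x3 intrinsics, pixels), "dist" ([k1, k2, p1, p2, k3] as OpenCV has them; the pictures are not rectified), "R" (3x3) and "t" (3): a world point X has camera coordinates R X + t. Camera axes: x right, y down, z forward; pixel columns grow to the right and rows downward; lengths in m; the calibration is good to about 2 mm. A picture is of the moment at which its call begins. calibration takes no time and is no camera call.
- hand_in(): hands the job in; it is judged then, once.
Trained networks look in the newest picture that a camera, given by its name, has taken for a name from the list of things; names that differ only in an ending like _2 or _b are one class to them, and where a whole thing is asked for, a point or a joint stands for the part that bears it (a point fixed in the world has none). Each returns a list of dicts, best first, with "conf" (0 to 1); they miss things now and then, are a little off and sometimes report something else, mostly with a low value. They report only what shows in the picture. A call takes as long as a camera call.
- look_for(camera, thing): "point" ([column, row] in pixels, amid what is visible of it).
- mark_of(camera, thing): "point" ([column, row] in pixels: a listed point, or the origin of a listed thing).
The state is a dict: "clock": time; "qpos": joint angles; "joint_vel": joint speeds; "joint_efforts": joint torques, N m; "tool_pos": TCP position; "tool_rot": TCP orientation; "force": force on the tool from outside, world axes, zero at the start; "moment": the same for the moment, N m; "width": finger opening in m; "finger_force": force on a finger pad.
Only numpy, scipy, OpenCV 4.12 (cv2) and the standard library are available. Lean on these libraries where they do the work, as an engineer would, in place of code of your own. Each camera call takes 0.05 s, during which the arm holds its last target. There are 200 camera calls.

TASK

Free the clamp knob, slide the gauge carriage out against its end stop and lock it there again. Then try every hose cap on the threaded gauge, from the shortest to the tallest, turning it clockwise until it stops: set those that turn fully home, until the rim sits on the gauge's flange, mouth down in the long white box, and those that stop short mouth down in the square steel tray. Leave the carriage locked at its stop and the other things on the bench where they are.

Things in the scene. Friction and masses are not known exactly. Their poses are not given: they have to be found in the camera images.
- short_a: short hose cap, 30 mm tall, grey plastic, mouth down, round wall 41 mm; two flat grip faces 45.6 mm apart across its y axis, 28 mm long, 1 to 29 mm up. Origin: centre of the mouth's rim (underside), z to the closed top. Two inner lugs on its x axis, 4 mm up, run in the thread. Of the short pair, at most one is there; sound or blocked inside, hidden; names tell nothing.
- short_b: short hose cap, 30 mm tall, grey plastic, mouth down, round wall 41 mm; two flat grip faces 45.6 mm apart across its y axis, 28 mm long, 1 to 29 mm up. Origin: centre of the mouth's rim (underside), z to the closed top. Two inner lugs on its x axis, 4 mm up, run in the thread. Of the short pair, at most one is there; sound or blocked inside, hidden; names tell nothing.
- middle_a: middle hose cap, 40 mm tall, grey plastic, mouth down, round wall 41 mm; two flat grip faces 45.6 mm apart across its y axis, 28 mm long, 1 to 29 mm up. Origin: centre of the mouth's rim (underside), z to the closed top. Two inner lugs on its x axis, 4 mm up, run in the thread. Of the middle pair, at most one is there; sound or blocked inside, hidden; names tell nothing.
- middle_b: middle hose cap, 40 mm tall, grey plastic, mouth down, round wall 41 mm; two flat grip faces 45.6 mm apart across its y axis, 28 mm long, 1 to 29 mm up. Origin: centre of the mouth's rim (underside), z to the closed top. Two inner lugs on its x axis, 4 mm up, run in the thread. Of the middle pair, at most one is there; sound or blocked inside, hidden; names tell nothing.
- tall_a: tall hose cap, 50 mm tall, grey plastic, mouth down, round wall 41 mm; two flat grip faces 45.6 mm apart across its y axis, 28 mm long, 1 to 29 mm up. Origin: centre of the mouth's rim (underside), z to the closed top. Two inner lugs on its x axis, 4 mm up, run in the thread. Of the tall pair, at most one is there; sound or blocked inside, hidden; names tell nothing.
- tall_b: tall hose cap, 50 mm tall, grey plastic, mouth down, round wall 41 mm; two flat grip faces 45.6 mm apart across its y axis, 28 mm long, 1 to 29 mm up. Origin: centre of the mouth's rim (underside), z to the closed top. Two inner lugs on its x axis, 4 mm up, run in the thread. Of the tall pair, at most one is there; sound or blocked inside, hidden; names tell nothing.
- gauge (a point): steel thread gauge, an upright stud on the carriage. Origin: on its axis at the top of its 48 mm flange (60 mm above the bench), z up; stud 29 mm wide, 22 mm tall. A sound cap turns down until its origin meets this one (rim on flange); a blocked one stops 5 to 6 mm higher, 1.1 to 1.8 rad from the start. To take it off, turn back anticlockwise 0.25 rad past where the x axes are parallel, then lift.
- thread_start (a point): top centre of the stud, axes as the gauge's. Thread: right-hand, two starts, 24 mm down per clockwise turn (3.8 mm/rad), axial play 2 mm. A cap may be set on at any yaw; shortest with its x axis parallel (either way) to this x axis: it rests 9 mm above the flange, 2.6 rad clockwise to home, 0.3 more to be tight. Forced past its stop (over 10 N or 1 N m) it jumps the thread and sits askew.
- carriage (a joint): place in m of the carriage (aluminium, 64 x 160 x 20 mm, carries gauge and clamp knob) on its rail: 0 at the far end, 0.10 against the end stop. It slides along the gauge's +y axis as the value grows, with about 2 N when the clamp is free; the tight clamp holds it.
- clamp (a joint): angle of the clamp knob in rad: 0 loose, 1.5 fully tight; grows clockwise seen from above. The brake bites from about 1.0; it counts as free below 0.4, locked above 1.2. Takes 0.2 to 0.4 N m. The freed carriage may be pushed or pulled by the knob.
- clamp_grip (a point): middle of the black clamp knob's grip bar, which is 46 mm long along x, 14 mm thick along y and reaches 10 mm above and 12 mm below this point; turns and travels with the knob. The knob's axis is vertical through it, 100 mm from the gauge's axis on the gauge's -y side.
- stock_box: long white plastic box for sound caps: 200 (x) x 120 (y) x 20 mm high, walls 4 mm; fixed. Origin: centre of the underside; floor 4 mm up.
- scrap_tray: square steel tray for blocked caps: 150 x 150 x 16 mm high, walls 3 mm; fixed. Origin: centre of the underside; floor 3 mm up.
- meter: bystander, leave it alone: yellow pocket multimeter 105 x 58 x 24 mm lying flat. Origin: on its underside.
- solder: bystander, leave it alone: small aluminium solder reel, 54 mm across, 40 mm tall. Origin: on its underside.

How it is judged:
On the way, in this order (a step that is already met when the one before it is completed fails the run):
1. the clamp knob is turned free (value of joint clamp below 0.4 rad), for 0.1 s.
2. the carriage is against its end stop and the clamp is locked, with the gauge still empty (value of joint carriage above 0.095 m and value of joint clamp above 1.2 rad and horizontal distance between each of short_a, short_b, middle_a, middle_b, tall_a, tall_b and gauge above 0.05 m), for 0.2 s.
3. the short cap, if there is one, is turned on the gauge as far as it goes (a sound one home, a blocked one to where it stops) (((horizontal distance between short_a and gauge below 0.004 m and z of short_a in the frame of gauge below 0.0025 m and angle between short_a's own z axis and vertical below 0.12 rad) or (horizontal distance between short_b and gauge below 0.004 m and z of short_b in the frame of gauge below 0.007 m and angle between short_b's own z axis and vertical below 0.12 rad))), for 0.1 s.
4. the middle cap, if there is one, is turned on the gauge as far as it goes (a sound one home, a blocked one to where it stops) (((horizontal distance between middle_a and gauge below 0.004 m and z of middle_a in the frame of gauge below 0.007 m and angle between middle_a's own z axis and vertical below 0.12 rad) or (horizontal distance between middle_b and gauge below 0.004 m and z of middle_b in the frame of gauge below 0.0025 m and angle between middle_b's own z axis and vertical below 0.12 rad))), for 0.1 s.
5. the tall cap, if there is one, is turned on the gauge as far as it goes (a sound one home, a blocked one to where it stops) (((horizontal distance between tall_a and gauge below 0.004 m and z of tall_a in the frame of gauge below 0.007 m and angle between tall_a's own z axis and vertical below 0.12 rad) or (horizontal distance between tall_b and gauge below 0.004 m and z of tall_b in the frame of gauge below 0.0025 m and angle between tall_b's own z axis and vertical below 0.12 rad))), for 0.1 s.
At the end, for the whole second after the job is handed in: Every sound cap stands mouth down, at rest, on the floor of the long white box and every blocked cap likewise in the square tray (tilt under 0.3 rad, underside less than 12 mm above the receiver's underside); the carriage is within 5 mm of its end stop and the clamp is past 1.2 rad (value of joint carriage above 0.095 m and value of joint clamp above 1.2 rad and x of short_a in the frame of stock_box between -0.09 and 0.09 m and y of short_a in the frame of stock_box between -0.05 and 0.05 m and z of each of short_a, middle_b, tall_b in the frame of stock_box below 0.012 m and angle between each of short_a, middle_b, tall_b, short_b, middle_a, tall_a's own z axis and vertical below 0.3 rad and linear speed of each of short_a, middle_b, tall_b, short_b, middle_a, tall_a below 0.03 m/s and x of middle_b in the frame of stock_box between -0.09 and 0.09 m and y of middle_b in the frame of stock_box between -0.05 and 0.05 m and x of tall_b in the frame of stock_box between -0.09 and 0.09 m and y of tall_b in the frame of stock_box between -0.05 and 0.05 m and x of short_b in the frame of scrap_tray between -0.065 and 0.065 m and y of short_b in the frame of scrap_tray between -0.065 and 0.065 m and z of each of short_b, middle_a, tall_a in the frame of scrap_tray below 0.012 m and x of middle_a in the frame of scrap_tray between -0.065 and 0.065 m and y of middle_a in the frame of scrap_tray between -0.065 and 0.065 m and x of tall_a in the frame of scrap_tray between -0.065 and 0.065 m and y of tall_a in the frame of scrap_tray between -0.065 and 0.065 m); the robot touches nothing.
It fails at once if a cap is put on the gauge while the clamp is not locked (value of joint clamp below 0.9 rad and ((horizontal distance between short_a and gauge below 0.01 m and z of short_a in the frame of gauge below 0.02 m) or (horizontal distance between short_b and gauge below 0.01 m and z of short_b in the frame of gauge below 0.02 m) or (horizontal distance between middle_a and gauge below 0.01 m and z of middle_a in the frame of gauge below 0.02 m) or (horizontal distance between middle_b and gauge below 0.01 m and z of middle_b in the frame of gauge below 0.02 m) or (horizontal distance between tall_a and gauge below 0.01 m and z of tall_a in the frame of gauge below 0.02 m) or (horizontal distance between tall_b and gauge below 0.01 m and z of tall_b in the frame of gauge below 0.02 m))).
It fails at once if a bystander (multimeter, solder reel) is shifted by more than 30 mm (distance of any of meter, solder from where it was at the start of the episode above 0.03 m).
Of short_a, short_b only 1 to 1 are there at a start; the rules pass over those that are not, and their reading is None.
Of middle_a, middle_b only 1 to 1 are there at a start; the rules pass over those that are not, and their reading is None.
Of middle_a, middle_b only 1 to 2 are there at a start; the rules pass over those that are not, and their reading is None.
Of tall_a, tall_b only 1 to 1 are there at a start; the rules pass over those that are not, and their reading is None.
At some moment in a run one of short_a, short_b, middle_a, middle_b, tall_a, tall_b may be knocked a few centimetres aside while the robot is not near it.
Once in a run the grip may slacken for a moment while it holds something.
It also fails if it takes over 210 s, if anything falls off the work surface, if the arm or the gripper's body presses on something with over 40 N, if the wrist force passes 120 N, or if a joint passes its speed limit or range.

## Working session

There is one attempt and no reset: what is moved stays moved. The work goes in short steps, Python scripts to look and compute and a shell command to move; the robot and the scene stay as the last step left them, time stands still between calls to the robot, and variables do not carry over. Pictures are saved under pics/ and viewed, at most 14 in all, crops included, and the job is handed in when it is done.

```bash
ls; mkdir -p pics
python3 - <<'E'
from bench import *
import cv2
print(state()); print(grip_point_offset)
for c in("top","side"):
    p,d=capture(c); cv2.imwrite(f"pics/{c}0.png",p[:,:,::-1]); k=calibration(c); print(c,k)
    for t in ["short_a","middle_a","tall_a","gauge","thread_start","clamp_grip","stock_box","scrap_tray","meter","solder"]:
        print(t,[(x["point"],round(x["conf"],2)) for x in mark_of(c,t)][:3])
E
```

```text
pics
{'clock': 0.0, 'qpos': array([-1.31003801e+00,  3.20269547e-01,  1.56566143e+00, -7.19692189e-06,
        1.25738192e+00, -2.00225412e-02]), 'joint_vel': array([ 0.0004319 , -0.00012834, -0.00098048,  0.00127893, -0.00208455,
        0.00135852]), 'joint_efforts': array([-2.45201445e-03, -4.15528178e+01, -2.34164643e+01, -6.82124301e-05,
        8.22084839e-03, -1.55866722e-06]), 'tool_pos': array([ 0.15923453, -0.55215633,  0.30310181]), 'tool_rot': array([ 9.90160917e-01,  1.39930764e-01, -1.06678500e-04, -8.53486026e-04]), 'force': array([0.08593537, 0.95074365, 0.27837739]), 'moment': array([-0.00876463, -0.02243474,  0.00908523]), 'finger_force': 0.0, 'width': 0.0852662213976381}
0.0539
top {'camera_matrix': array([[606.47013577,   0.        , 319.63582644],
       [  0.        , 606.47013577, 237.01746989],
       [  0.        ,   0.        ,   1.        ]]), 'dist': array([0.01455158, 0.        , 0.        , 0.        , 0.        ]), 'R': array([[ 0.02077077, -0.99929885,  0.03115113],
       [-0.99370751, -0.02406458, -0.10939046],
       [ 0.1100634 , -0.02868299, -0.99
[... 619 characters left out ...]
,  0.        ,  0.        ,  0.        ]), 'R': array([[-0.96646824, -0.25663627, -0.00877344],
       [-0.17861902,  0.69642359, -0.69504635],
       [ 0.18448413, -0.67017311, -0.7189114 ]]), 't': array([0.52753658, 0.15507619, 1.00143068])}
short_a [([367.1, 326.2], 0.86)]
middle_a [([328.7, 293.2], 0.69), ([396.1, 164.2], 0.37)]
tall_a [([392.9, 219.8], 0.61)]
gauge [([241.8, 245.6], 0.78), ([254.4, 205.6], 0.22)]
thread_start [([244.4, 237.2], 0.65)]
clamp_grip [([256.7, 203.1], 0.65), ([390.7, 218.3], 0.15)]
stock_box [([397.3, 164.2], 0.94)]
scrap_tray [([322.9, 458.8], 0.66)]
meter [([307.9, 158.3], 0.86), ([208.4, 394.2], 0.5)]
solder [([209.0, 392.8], 0.63), ([330.8, 289.4], 0.58)]
```

View pics/top0.png

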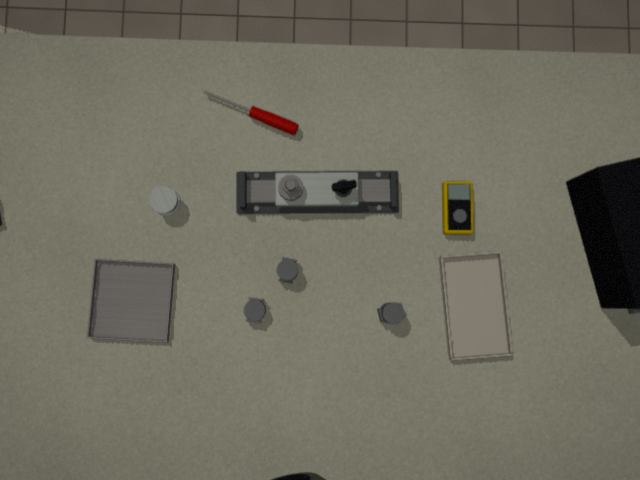

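View pics/side0.png

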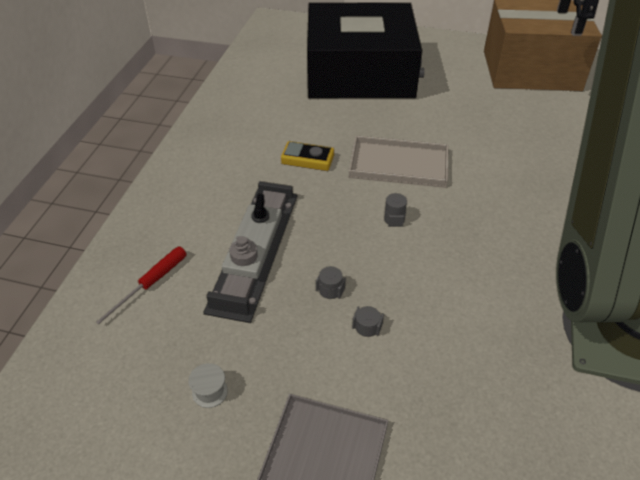

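Top view: rail with gauge stud (289,188), and knob (345,186) with carriage able to slide left (+y). Caps are at (256,310) short, (288,270) middle and (392,314) tall; white box at right, tray at left. The side view agrees.

```bash
cat > h.py <<'E'
from bench import *
import numpy as np, cv2
from scipy.spatial.transform import Rotation as Ro
def ray(c,p):
    k=calibration(c); u=cv2.undistortPoints(np.array([[p]],float),k["camera_matrix"],k["dist"])[0,0]
    R=np.array(k["R"]); return -R.T@np.array(k["t"]), R.T@np.array([u[0],u[1],1])
def atz(c,p,z):
    o,d=ray(c,p); return o+d*(z-o[2])/d[2]
def tri(a,b):
    (o1,d1),(o2,d2)=ray("top",a),ray("side",b)
    s=np.linalg.lstsq(np.c_[d1,-d2],o2-o1,rcond=None)[0]; x,y=o1+s[0]*d1,o2+s[1]*d2
    return (x+y)/2, np.linalg.norm(x-y)
def px(c,X):
    k=calibration(c); return cv2.projectPoints(np.array([X],float),cv2.Rodrigues(np.array(k["R"]))[0],np.array(k["t"]),k["camera_matrix"],np.array(k["dist"]))[0][0,0]
def tool():
    s=state(); R=Ro.from_quat(s["tool_rot"]).as_matrix(); return s["tool_pos"],R,np.arctan2(R[1,1],R[0,1])
def go(target,yaw=None):
    """shift of the grip point to target (world) in tool axes; yaw: wanted direction of tool y (mod pi)"""
    p,R,a=tool(); g=p+R[:,2]*grip_point_offset
    o=R.T@(np.array(target)-g); t=None
    if yaw is not None:
        t=-((yaw-a+np.pi/2)%np.pi-np.pi/2)
    print("shift",o.round(4),"turn",t,"grip",g.round(4),"yawy",round(a,3),"q6",state()["qpos"][5].round(2),"dn",R[:,2].round(3))
E
python3 - <<'E'
from h import *
T=dict(short=([250.5,309.7],[367.1,326.2],0),middle=([288.7,266.7],[328.7,293.2],0),tall=([385.3,309.8],[392.9,219.8],0),gauge=([284.1,186.7],[241.8,245.6],.06),ts=([289.4,188],[244.4,237.2],.082),knob=([344.9,185.3],[256.7,203.1],.1),stock=([470.3,306.1],[397.3,164.2],0),scrap=([133.1,295.1],[322.9,458.8],0),meter=([457.8,207.7],[307.9,158.3],0),solder=([166.2,202.7],[209,392.8],0))
for k,(a,b,z) in T.items():
    X,e=tri(a,b); print(k,X.round(4),round(e,4),atz("top",a,z).round(3),atz("side",b,z).round(3))
p=cv2.imread("pics/top0.png"); q=cv2.imread("pics/side0.png")
L=[]
for im,l in((p,[(256,310),(288,270),(392,314),(345,186)]),(q,[(368,322),(330,283),(396,210),(260,207)])):
    L.append(np.hstack([cv2.resize(im[y-22:y+22,x-22:x+22],(198,198),interpolation=cv2.INTER_CUBIC) for x,y in l]))
cv2.imwrite("pics/c0.png",np.vstack(L))
E
```

```text
short [0.4261 0.107  0.01  ] 0.0018 [0.427 0.108 0.   ] [0.426 0.1   0.   ]
middle [ 0.5096  0.0362 -0.0158] 0.0063 [0.512 0.036 0.   ] [0.504 0.048 0.   ]
tall [ 0.4296 -0.1536  0.0026] 0.005 [ 0.432 -0.154  0.   ] [ 0.427 -0.157  0.   ]
gauge [0.6545 0.047  0.0781] 0.0007 [0.658 0.048 0.06 ] [0.661 0.031 0.06 ]
ts [0.6513 0.0371 0.089 ] 0.0013 [0.652 0.037 0.082] [0.655 0.031 0.082]
knob [ 0.664  -0.0657  0.0707] 0.0039 [ 0.656 -0.064  0.1  ] [ 0.654 -0.036  0.1  ]
stock [ 0.4444 -0.319   0.0042] 0.0032 [ 0.443 -0.32   0.   ] [ 0.446 -0.324  0.   ]
scrap [ 0.4459  0.3348 -0.0057] 0.009 [0.45  0.334 0.   ] [0.441 0.337 0.   ]
meter [ 6.355e-01 -2.971e-01 -6.000e-04] 0.003 [ 0.637 -0.297  0.   ] [ 0.634 -0.296  0.   ]
solder [ 6.323e-01  2.798e-01 -6.000e-04] 0.0006 [0.632 0.28  0.   ] [0.632 0.28  0.   ]
```

View pics/c0.png

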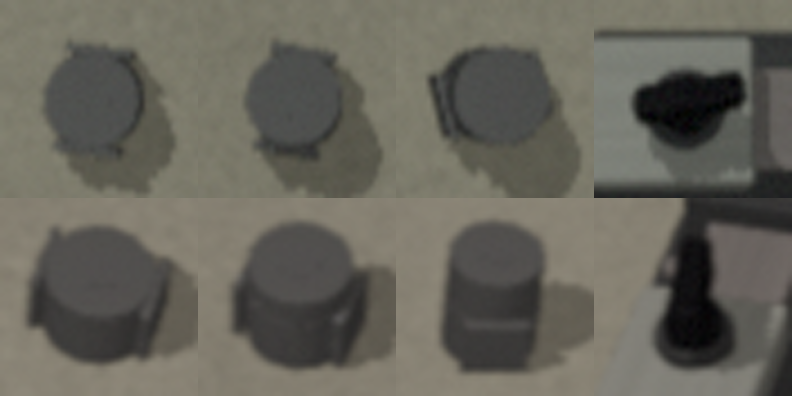

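The crops show grip faces up/down in the picture for short and middle (tilted about 8-10°), left side for tall; knob bar nearly along y.

```bash
cat >> h.py <<'E'
def cloud(c,uv,r):
    p,d=capture(c); u,v=map(int,uv); P=[];C=[]
    k=calibration(c); R=np.array(k["R"]); t=np.array(k["t"])
    yy,xx=np.mgrid[v-r:v+r+1,u-r:u+r+1]; z=d[yy,xx].ravel()
    n=cv2.undistortPoints(np.c_[xx.ravel(),yy.ravel()].astype(float)[:,None],k["camera_matrix"],k["dist"])[:,0]
    W=(np.c_[n*z[:,None],z]-t)@R; m=z>0
    return W[m],p[yy,xx].reshape(-1,3)[m]
def caps(n=1):
    for t,h in(("short_a",.03),("middle_a",.04),("tall_a",.05)):
        for x in mark_of("top",t)[:n]:
            W,_=cloud("top",x["point"],22); s=W[(W[:,2]>h-.006)&(W[:,2]<h+.008)]
            c,(w,hh),a=cv2.minAreaRect(s[:,:2].astype(np.float32)) if len(s)>5 else (0,(0,0),0)
            print(t,round(x["conf"],2),np.round(atz("top",x["point"],0),3),"top",len(s),np.round(s.mean(0),4) if len(s) else 0,np.round(c,4),np.round([w,hh],3))
E
python3 - <<'E'
from h import *
capture("top"); caps()
# yaw of caps from face lines in crop (198/44 =4.5 px)
def y(l):
    o=[]
    for i,(x0,y0),a,b in l:
        f=lambda q:atz("top",[x0-22+(q[0]-198*i)/4.5-.4,y0-22+q[1]/4.5-.4],.029)
        d=f(b)-f(a); o.append(np.degrees(np.arctan2(d[1],d[0]))+90)
    print("y-axis yaw deg",np.round(o,1))
y([(0,(256,310),(68,44),(135,54)),(0,(256,310),(57,148),(122,155))])
y([(1,(288,270),(275,42),(335,58)),(1,(288,270),(258,148),(318,155))])
y([(2,(392,314),(432,75),(448,135))])
W,C=cloud("top",(345,186),22); b=C.max(1)<45
print("black z",np.percentile(W[b][:,2],[5,50,90,97]))
k=W[b&(W[:,2]>W[b][:,2].max()-.008)]; print(len(k),k.mean(0),cv2.minAreaRect(k[:,:2].astype(np.float32)))
u,s,v=np.linalg.svd(k[:,:2]-k[:,:2].mean(0)); print("bar yaw",np.degrees(np.arctan2(v[0,1],v[0,0])))
W,C=cloud("top",(289,188),14); 
for lo,hi in((.03,.05),(.052,.066),(.074,.09)):
    s=W[(W[:,2]>lo)&(W[:,2]<hi)]; print(lo,len(s),s.mean(0).round(4) if len(s) else 0, (s.min(0)+s.max(0))/2 if len(s) else 0)
go([.653,-.063,.12])
E
```

```text
short_a 0.84 [0.423 0.106 0.   ] top 420 [0.4263 0.0987 0.0299] [0.4263 0.0989] [0.039 0.046]
middle_a 0.72 [0.505 0.04  0.   ] top 353 [0.5032 0.0389 0.0399] [0.5031 0.0385] [0.038 0.038]
tall_a 0.58 [ 0.427 -0.159  0.   ] top 375 [ 0.4262 -0.1605  0.0499] [ 0.4263 -0.1607] [0.04  0.039]
y-axis yaw deg [-7.3 -5. ]
y-axis yaw deg [-13.6  -5.4]
y-axis yaw deg [-74.3]
black z [0.00565484 0.05922701 0.07992403 0.08141212]
150 [ 0.66070041 -0.06297128  0.07883204] ((0.6608248949050903, -0.0632123351097107), (0.014023570343852043, 0.04354475811123848), 9.804697036743164)
bar yaw -79.89298632596196
0.03 330 [0.6581 0.0421 0.041 ] [0.65993736 0.03897509 0.0424136 ]
0.052 338 [0.6559 0.0363 0.0596] [0.65785636 0.03649617 0.0590125 ]
0.074 126 [0.6577 0.036  0.08  ] [0.65832382 0.03616845 0.0806843 ]
shift [ 0.61   -0.3335  0.13  ] turn None grip [ 0.1594 -0.5525  0.25  ] yawy -1.29 q6 -0.02 dn [ 0. -0. -1.]
```

```bash
python3 -c "
from h import *
go([.6607,-.063,.13],np.radians(10.1))"
```

```text
shift [ 0.6174 -0.3314  0.12  ] turn -1.4662602796343944 grip [ 0.1594 -0.5525  0.25  ] yawy -1.29 q6 -0.02 dn [ 0. -0. -1.]
```

```bash
R='{"x":0.6174,"y":-0.3314,"z":0.10,"turn":-1.466}'; python3 -m jog '[{"x":0.6174,"y":-0.3314,"z":0.0,"turn":-1.466},{"x":0.6174,"y":-0.3314,"z":0.0,"turn":-1.466},{"x":0.6174,"y":-0.3314,"z":0.0,"turn":-1.466},{"x":0.6174,"y":-0.3314,"z":0.0,"turn":-1.466},{"x":0.6174,"y":-0.3314,"z":0.0,"turn":-1.466},{"x":0.6174,"y":-0.3314,"z":0.0,"turn":-1.466},{"x":0.6174,"y":-0.3314,"z":0.0,"turn":-1.466},{"x":0.6174,"y":-0.3314,"z":0.0,"turn":-1.466},{"x":0.6174,"y":-0.3314,"z":0.0,"turn":-1.466},{"x":0.6174,"y":-0.3314,"z":0.0,"turn":-1.466},{"x":0.6174,"y":-0.3314,"z":0.0,"turn":-1.466},{"x":0.6174,"y":-0.3314,"z":0.0,"turn":-1.466},{"x":0.6174,"y":-0.3314,"z":0.0,"turn":-1.466},{"x":0.6174,"y":-0.3314,"z":0.0,"turn":-1.466},{"x":0.6174,"y":-0.3314,"z":0.0,"turn":-1.466},{"x":0.6174,"y":-0.3314,"z":0.0,"turn":-1.466},{"x":0.6174,"y":-0.3314,"z":0.0,"turn":-1.466},{"x":0.6174,"y":-0.3314,"z":0.1,"turn":-1.466},{"x":0.6174,"y":-0.3314,"z":0.1,"turn":-1.466},{"x":0.6174,"y":-0.3314,"z":0.1,"turn":-1.466}]' 60; python3 -c "
from h import *
go([.6607,-.063,.077],np.radians(10.1))"
```

```text
shift [ 0.6174 -0.3314  0.173 ] turn -1.4662602796343944 grip [ 0.1594 -0.5525  0.25  ] yawy -1.29 q6 -0.02 dn [ 0. -0. -1.]validation failed for argument at $[0]...
```

```bash
python3 -m jog '[{"x":0.6174,"y":-0.3314,"z":0.0,"turn":-1.466,"fingers":-1}]' ; python3 -c "
from h import *
go([.6607,-.063,.077],np.radians(10.1))"
```

```text
clock: 1.63
tool_pos: [0.1863, -0.527, 0.3036]
tool_rot: [0.98, 0.2, -0.001, 0.002]
force: [1.5, -1.5, 1.3]
width: 0.0853
finger_force: 0.0
shift [ 0.6189 -0.2418  0.1699] turn -1.34473118277805 grip [ 0.1862 -0.5272  0.2497] yawy -1.168 q6 -0.08 dn [-0.002 -0.004 -1.   ]
```

```bash
python3 -m jog '[{"x":0.619,"y":-0.242,"z":0,"turn":-1.345,"fingers":-1},{"x":0.619,"y":-0.242,"z":0,"turn":-1.345,"fingers":-1},{"x":0.619,"y":-0.242,"z":0,"turn":-1.345,"fingers":-1},{"x":0.619,"y":-0.242,"z":0,"turn":-1.345,"fingers":-1},{"x":0.619,"y":-0.242,"z":0,"turn":-1.345,"fingers":-1},{"x":0.619,"y":-0.242,"z":0,"turn":-1.345,"fingers":-1},{"x":0.619,"y":-0.242,"z":0,"turn":-1.345,"fingers":-1},{"x":0.619,"y":-0.242,"z":0,"turn":-1.345,"fingers":-1},{"x":0.619,"y":-0.242,"z":0,"turn":-1.345,"fingers":-1},{"x":0.619,"y":-0.242,"z":0,"turn":-1.345,"fingers":-1},{"x":0.619,"y":-0.242,"z":0.0,"turn":-1.345,"fingers":-1},{"x":0.619,"y":-0.242,"z":0,"turn":-1.345,"fingers":-1},{"x":0.619,"y":-0.242,"z":0,"turn":-1.345,"fingers":-1},{"x":0.619,"y":-0.242,"z":0,"turn":-1.345,"fingers":-1},{"x":0.619,"y":-0.242,"z":0,"turn":-1.345,"fingers":-1},{"x":0.619,"y":-0.242,"z":0,"turn":-1.345,"fingers":-1},{"x":0.619,"y":-0.242,"z":0.05,"turn":-1.345,"fingers":-1},{"x":0.619,"y":-0.242,"z":0.1,"turn":-1.345,"fingers":-1},{"x":0.619,"y":-0.242,"z":0.1,"turn":-1.345,"fingers":-1},{"x":0.619,"y":-0.242,"z":0.1,"turn":-1.345,"fingers":-1}]' 60; python3 -c "
from h import *
go([.6607,-.063,.077],np.radians(10.1))"
```

```text
clock: 3.3
tool_pos: [0.66, -0.056, 0.1981]
tool_rot: [0.64, 0.768, -0.003, -0.005]
force: [-0.9, 0.2, -0.9]
width: 0.0851
finger_force: 0.0
shift [-0.0074  0.0008  0.0672] turn 0.004463248537510012 grip [ 0.6594 -0.0559  0.1442] yawy 0.181 q6 -0.28 dn [-0.011  0.001 -1.   ]
```

```bash
python3 -m jog '[{"x":-0.007,"y":0.001,"z":0.03,"turn":0,"fingers":-1},{"x":-0.007,"y":0.001,"z":0.03,"turn":0,"fingers":-1},{"x":-0.007,"y":0.001,"z":0.03,"turn":0,"fingers":-1}]'; python3 -c "
from h import *
go([.6607,-.063,.077],np.radians(10.1));print(state()['force'],state()['moment'])"
```

```text
clock: 3.55
tool_pos: [0.6645, -0.0637, 0.1743]
tool_rot: [0.641, 0.768, -0.0, -0.0]
force: [0.3, -1.2, 1.5]
width: 0.0852
finger_force: 0.0
shift [ 0.0013 -0.0035  0.0434] turn 0.0029681033622561692 grip [ 0.6645 -0.0637  0.1204] yawy 0.179 q6 -0.29 dn [-0.001  0.    -1.   ]
[ 0.33898123 -1.21350299  1.45821498] [0.02982906 0.00253386 0.07768826]
```

```bash
python3 -m jog '[{"x":0.001,"y":-0.0035,"z":0.025,"turn":0,"fingers":-1},{"x":0.001,"y":-0.0035,"z":0.0434,"turn":0,"fingers":-1},{"x":0.001,"y":-0.0035,"z":0.0434,"turn":0,"fingers":0},{"x":0.001,"y":-0.0035,"z":0.0434,"turn":0,"fingers":1},{"x":0.001,"y":-0.0035,"z":0.0434,"turn":0,"fingers":1},{"x":0.001,"y":-0.0035,"z":0.0434,"turn":0,"fingers":1},{"x":0.001,"y":-0.0035,"z":0.0434,"turn":0,"fingers":1},{"x":0.001,"y":-0.0035,"z":0.0434,"turn":0,"fingers":1},{"x":0.001,"y":-0.0035,"z":0.0434,"turn":0,"fingers":1}]' 60; python3 -c "
from h import *
go([.6607,-.063,.077],np.radians(10.1));print(state()['force'],state()['moment'])"
```

```text
clock: 4.3
tool_pos: [0.6625, -0.0629, 0.1322]
tool_rot: [0.641, 0.768, 0.002, 0.002]
force: [3.0, 1.1, 4.7]
width: 0.0129
finger_force: 60.7
shift [ 0.0003 -0.0021  0.0013] turn 0.0041584248983084215 grip [ 0.6628 -0.0629  0.0783] yawy 0.18 q6 -0.29 dn [ 0.005 -0.    -1.   ]
[3.03091604 1.08868338 4.72576712] [ 0.14615423 -0.28026915  0.12470964]
```

```bash
python3 -m jog '[{"x":0,"y":0,"z":0,"turn":-0.12,"fingers":1},{"x":0,"y":0,"z":0,"turn":-0.24,"fingers":1},{"x":0,"y":0,"z":0,"turn":-0.36,"fingers":1},{"x":0,"y":0,"z":0,"turn":-0.48,"fingers":1},{"x":0,"y":0,"z":0,"turn":-0.6,"fingers":1},{"x":0,"y":0,"z":0,"turn":-0.72,"fingers":1},{"x":0,"y":0,"z":0,"turn":-0.84,"fingers":1},{"x":0,"y":0,"z":0,"turn":-0.96,"fingers":1},{"x":0,"y":0,"z":0,"turn":-1.08,"fingers":1},{"x":0,"y":0,"z":0,"turn":-1.2,"fingers":1},{"x":0,"y":0,"z":0,"turn":-1.32,"fingers":1},{"x":0,"y":0,"z":0,"turn":-1.32,"fingers":1},{"x":0,"y":0,"z":0,"turn":-1.32,"fingers":1}]'; python3 -c "
from h import *
go([.6607,-.063,.077],np.radians(10.1));print(state()['force'],state()['moment'])"
```

```text
clock: 5.38
tool_pos: [0.6616, -0.0638, 0.1322]
tool_rot: [0.035, 0.999, -0.001, 0.001]
force: [-0.5, -1.9, 5.5]
width: 0.0125
finger_force: 61.0
shift [0.0011 0.0008 0.0013] turn 1.3246356886824184 grip [ 0.6617 -0.0639  0.0783] yawy 1.501 q6 -1.61 dn [ 0.002 -0.002 -1.   ]
[-0.46027226 -1.86022428  5.53994608] [-0.34825809  0.09057455  0.14199312]
```

```bash
python3 -m jog '[{"x":0,"y":0,"z":0,"turn":-0.1,"fingers":1},{"x":0,"y":0,"z":0,"turn":-0.1,"fingers":1},{"x":0,"y":0,"z":0,"turn":-0.1,"fingers":1}]'; python3 -c "
from h import *
go([.6607,-.063,.077],np.radians(10.1));print(state()['force'],state()['moment'])"
python3 -m jog '[{"x":0,"y":0.012,"z":0,"turn":0,"fingers":1},{"x":0,"y":0.024,"z":0,"turn":0,"fingers":1},{"x":0,"y":0.036,"z":0,"turn":0,"fingers":1},{"x":0,"y":0.04,"z":0,"turn":0,"fingers":1},{"x":0,"y":0.04,"z":0,"turn":0,"fingers":1}]'; python3 -c "
from h import *
go([.6607,-.063,.077],np.radians(10.1));print(state()['force'],state()['moment'])
p,d=capture('top');cv2.imwrite('pics/s.png',cv2.resize(p[140:240,190:440,::-1],(750,300)))"
```

```text
clock: 5.63
tool_pos: [0.6616, -0.0638, 0.1322]
tool_rot: [-0.015, 1.0, -0.001, 0.001]
force: [0.0, -2.2, 5.4]
width: 0.0129
finger_force: 61.0
shift [0.001  0.0009 0.0013] turn 1.4242394527200841 grip [ 0.6617 -0.0639  0.0783] yawy 1.601 q6 -1.71 dn [ 0.002 -0.002 -1.   ]
[ 1.50957470e-04 -2.20556980e+00  5.38052461e+00] [-0.31610357  0.04579662  0.09058692]
clock: 6.05
tool_pos: [0.6603, -0.022, 0.1322]
tool_rot: [-0.015, 1.0, 0.0, 0.001]
force: [-0.1, 2.3, 6.1]
width: 0.0127
finger_force: 61.0
shift [ 0.0009 -0.041   0.0013] turn 1.4245777799435626 grip [ 0.6604 -0.022   0.0783] yawy 1.601 q6 -1.65 dn [ 0.002  0.    -1.   ]
[-0.05312376  2.31670994  6.08337864] [0.34276632 0.05973661 0.01333977]
```

View pics/s.png

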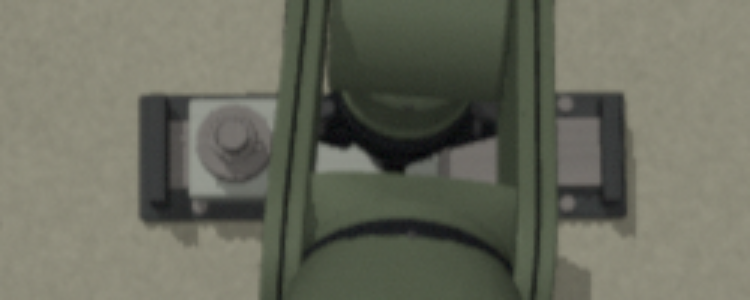

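The carriage moved with the knob; about 12 mm of rail remain at left (crop cols 168–190).

```bash
python3 -m jog '[{"x":0,"y":0.006,"z":0,"turn":0,"fingers":1},{"x":0,"y":0.01,"z":0,"turn":0,"fingers":1},{"x":0,"y":0.013,"z":0,"turn":0,"fingers":1},{"x":0,"y":0.015,"z":0,"turn":0,"fingers":1},{"x":0,"y":0.015,"z":0,"turn":0,"fingers":1}]'; python3 -c "
from h import *
go([.6607,-.063,.077],np.radians(10.1));print(state()['force'],state()['moment'])"
```

```text
clock: 6.52
tool_pos: [0.6599, -0.0082, 0.1322]
tool_rot: [-0.015, 1.0, -0.0, 0.001]
force: [-0.2, 0.1, 7.6]
width: 0.0126
finger_force: 61.0
shift [ 0.0009 -0.0548  0.0013] turn 1.4242380443424325 grip [ 0.66   -0.0082  0.0783] yawy 1.601 q6 -1.63 dn [ 0.002 -0.001 -1.   ]
[-0.24643638  0.12338757  7.61037827] [-0.12673664  0.07192391  0.05267501]
```

```bash
python3 -m jog '[{"x":0,"y":0.003,"z":0,"turn":0,"fingers":1},{"x":0,"y":0.006,"z":0,"turn":0,"fingers":1},{"x":0,"y":0.006,"z":0,"turn":0,"fingers":1}]'; python3 -c "
from h import *
go([.6607,-.063,.077],np.radians(10.1));print(state()['force'],state()['moment'])
p,d=capture('top');cv2.imwrite('pics/s2.png',cv2.resize(p[165:220,225:345,::-1],(720,330)))"
```

```text
clock: 6.77
tool_pos: [0.6598, -0.0069, 0.1322]
tool_rot: [-0.016, 1.0, -0.005, 0.001]
force: [-0.2, -16.4, 5.4]
width: 0.0125
finger_force: 61.0
shift [ 0.001  -0.0555  0.0018] turn 1.4264207301423242 grip [ 0.6599 -0.0074  0.0783] yawy 1.603 q6 -1.62 dn [ 0.002 -0.01  -1.   ]
[ -0.187267   -16.43022402   5.39570451] [-2.66147505  0.05105938 -0.05244069]
```

View pics/s2.png

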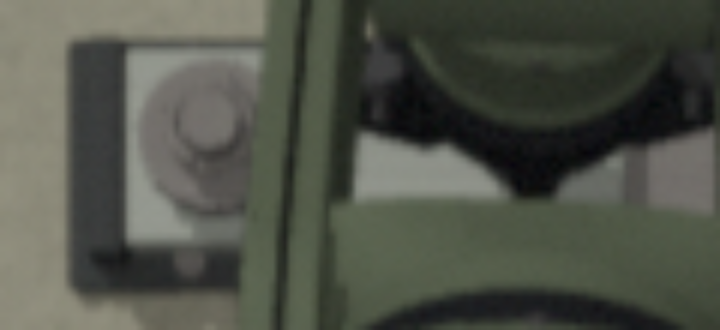

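Carriage is against the stop block (no gap left at col 125 of the crop, 16 N). Lock it.

```bash
python3 -m jog '[{"x":0,"y":-0.003,"z":0,"turn":0.12,"fingers":1},{"x":0,"y":-0.003,"z":0,"turn":0.24,"fingers":1},{"x":0,"y":-0.003,"z":0,"turn":0.36,"fingers":1},{"x":0,"y":-0.003,"z":0,"turn":0.48,"fingers":1},{"x":0,"y":-0.003,"z":0,"turn":0.6,"fingers":1},{"x":0,"y":-0.003,"z":0,"turn":0.72,"fingers":1},{"x":0,"y":-0.003,"z":0,"turn":0.84,"fingers":1},{"x":0,"y":-0.003,"z":0,"turn":0.96,"fingers":1},{"x":0,"y":-0.003,"z":0,"turn":1.08,"fingers":1},{"x":0,"y":-0.003,"z":0,"turn":1.2,"fingers":1},{"x":0,"y":-0.003,"z":0,"turn":1.32,"fingers":1},{"x":0,"y":-0.004,"z":0,"turn":1.43,"fingers":1},{"x":0,"y":-0.004,"z":0,"turn":1.46,"fingers":1},{"x":0,"y":-0.004,"z":0,"turn":1.46,"fingers":1},{"x":0,"y":-0.004,"z":0,"turn":1.46,"fingers":1}]'; python3 -c "
from h import *
go([.6607,-.063,.077],np.radians(10.1));print(state()['force'],state()['moment'])"
```

```text
clock: 8.07
tool_pos: [0.6609, -0.0062, 0.1323]
tool_rot: [0.656, 0.755, 0.001, 0.002]
force: [1.2, -0.4, 5.3]
width: 0.0127
finger_force: 61.0
shift [-0.0561 -0.0084  0.0014] turn -0.0356340752015849 grip [ 0.6611 -0.0063  0.0784] yawy 0.141 q6 -0.17 dn [ 0.005 -0.001 -1.   ]
[ 1.15262331 -0.40647505  5.31048394] [-0.10664589 -0.29940464 -0.04473869]
```

```bash
python3 -m jog '[{"x":0,"y":0,"z":0,"turn":0.08,"fingers":1},{"x":0,"y":0,"z":0,"turn":0.08,"fingers":1}]'; python3 -c "
from h import *
go([.6607,-.063,.077],np.radians(10.1));print(state()['force'],state()['moment'])"
python3 -m jog '[{"x":0,"y":0,"z":0,"turn":0,"fingers":0.4},{"x":0,"y":0,"z":0,"turn":0,"fingers":-1},{"x":0,"y":0,"z":0,"turn":0,"fingers":-1},{"x":0,"y":0,"z":-0.03,"turn":0,"fingers":-1},{"x":0,"y":0,"z":-0.07,"turn":0,"fingers":-1},{"x":0,"y":0,"z":-0.11,"turn":0,"fingers":-1},{"x":-0.07,"y":-0.15,"z":-0.11,"turn":0,"fingers":-1},{"x":-0.07,"y":-0.15,"z":-0.11,"turn":0,"fingers":-1},{"x":-0.07,"y":-0.15,"z":-0.11,"turn":0,"fingers":-1},{"x":-0.07,"y":-0.15,"z":-0.11,"turn":0,"fingers":-1},{"x":-0.07,"y":-0.15,"z":-0.11,"turn":0,"fingers":-1}]'
```

```text
clock: 8.23
tool_pos: [0.6609, -0.0062, 0.1323]
tool_rot: [0.685, 0.729, 0.001, 0.002]
force: [2.4, 0.9, 5.7]
width: 0.0125
finger_force: 62.5
shift [-0.0566 -0.004   0.0014] turn -0.1146676090283747 grip [ 0.6612 -0.0062  0.0784] yawy 0.062 q6 -0.09 dn [ 0.005 -0.001 -1.   ]
[2.38646001 0.8690901  5.6822165 ] [ 0.01134994 -0.29556651  0.91027128]
clock: 9.15
tool_pos: [0.5062, -0.0866, 0.2395]
tool_rot: [0.687, 0.727, -0.003, -0.003]
force: [0.1, 0.9, 0.3]
width: 0.0857
finger_force: 0.0
```

Clamp hit its end (0.9 N m). Now measure gauge and caps.

Run:
```python
from h import *
p,d=capture("top"); m=mark_of("top","thread_start"); print(m[:1]); u=m[0]["point"]
W,C=cloud("top",u,16)
for lo,hi in((.05,.066),(.074,.09)):
    s=W[(W[:,2]>lo)&(W[:,2]<hi)]; print(lo,len(s),s.mean(0).round(4),((s.min(0)+s.max(0))/2).round(4))
capture("top"); caps()
cv2.imwrite("pics/g.png",cv2.resize(p[130:330,200:420,::-1],(660,600)))
```

```text
[{'point': [259.8, 188.0], 'conf': 0.92}]
0.05 348 [0.6546 0.0922 0.0596] [0.6571 0.0922 0.058 ]
0.074 127 [0.6561 0.0927 0.0797] [0.6553 0.0926 0.0804]
short_a 0.7 [0.426 0.101 0.   ] top 420 [0.4264 0.0988 0.0299] [0.4264 0.0989] [0.039 0.046]
middle_a 0.65 [0.508 0.035 0.   ] top 357 [0.5031 0.039  0.0398] [0.5032 0.0391] [0.039 0.039]
tall_a 0.63 [ 0.429 -0.156  0.   ] top 375 [ 0.4262 -0.1608  0.0497] [ 0.4263 -0.161 ] [0.04  0.039]
```

View pics/g.png

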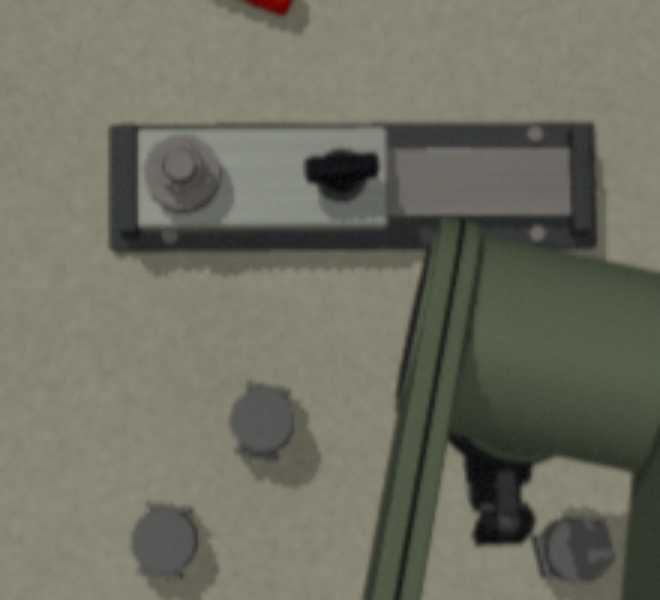

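Image shows carriage at left stop, gauge at crop (182,172), knob bar near horizontal, short cap (165,540), middle (262,420), tall (578,548), none moved.

```bash
python3 -c "
from h import *
go([.4264,.0988,.1],np.radians(-6));print(state()['force'],state()['moment'])"
```

```text
shift [ 0.1884 -0.0767  0.0863] turn 0.1655874696294286 grip [ 0.5144 -0.0846  0.1863] yawy 0.061 q6 -0.25 dn [-0.  0. -1.]
[-0.78617478  0.14398194 -0.48168376] [ 0.02141474 -0.01526527  0.01071246]
```

```bash
python3 -m jog '[{"x":0.1884,"y":-0.0767,"z":0.086,"turn":0.166,"fingers":-1},{"x":0.1884,"y":-0.0767,"z":0.086,"turn":0.166,"fingers":-1},{"x":0.1884,"y":-0.0767,"z":0.086,"turn":0.166,"fingers":-1},{"x":0.1884,"y":-0.0767,"z":0.086,"turn":0.166,"fingers":-1},{"x":0.1884,"y":-0.0767,"z":0.086,"turn":0.166,"fingers":-1},{"x":0.1884,"y":-0.0767,"z":0.086,"turn":0.166,"fingers":-1},{"x":0.1884,"y":-0.0767,"z":0.086,"turn":0.166,"fingers":-1},{"x":0.1884,"y":-0.0767,"z":0.086,"turn":0.166,"fingers":-1},{"x":0.1884,"y":-0.0767,"z":0.086,"turn":0.166,"fingers":-1}]'; python3 -c "
from h import *
go([.4264,.0988,.022],np.radians(-6))"
```

```text
clock: 10.4
tool_pos: [0.4271, 0.0983, 0.155]
tool_rot: [0.744, 0.669, 0.001, 0.001]
force: [-0.2, 0.7, -0.0]
width: 0.0855
finger_force: 0.0
shift [ 0.0004 -0.001   0.0791] turn -0.0012465411928881398 grip [0.4272 0.0983 0.1011] yawy -0.106 q6 0.31 dn [ 0.002 -0.    -1.   ]
```

```bash
python3 -m jog '[{"x":0.0004,"y":-0.001,"z":0.04,"turn":0,"fingers":-1},{"x":0.0004,"y":-0.001,"z":0.079,"turn":0,"fingers":-1},{"x":0.0004,"y":-0.001,"z":0.079,"turn":0,"fingers":-0.2},{"x":0.0004,"y":-0.001,"z":0.079,"turn":0,"fingers":1},{"x":0.0004,"y":-0.001,"z":0.079,"turn":0,"fingers":1},{"x":0.0004,"y":-0.001,"z":0.079,"turn":0,"fingers":1},{"x":0.0004,"y":-0.001,"z":0.079,"turn":0,"fingers":1}]' 50; python3 -c "
from h import *
go([.657,.0931,.12],1.602);print(state()['force'],state()['moment'])"
```

```text
clock: 10.98
tool_pos: [0.4265, 0.099, 0.0776]
tool_rot: [0.744, 0.669, 0.002, 0.001]
force: [0.6, -2.0, 5.2]
width: 0.0446
finger_force: 51.6
shift [ 0.0186  0.23   -0.095 ] turn 1.4332107578313664 grip [0.4268 0.0991 0.0237] yawy -0.106 q6 0.31 dn [ 0.005  0.001 -1.   ]
[ 0.59877785 -1.97768312  5.19565592] [-0.25148662 -0.01154115 -0.05588956]
```

```bash
python3 -m jog '[{"x":0,"y":0,"z":-0.03,"turn":0,"fingers":1},{"x":0,"y":0,"z":-0.07,"turn":-0.12,"fingers":1},{"x":0,"y":0,"z":-0.106,"turn":-0.24,"fingers":1},{"x":0.0186,"y":0.23,"z":-0.106,"turn":-1.707,"fingers":1},{"x":0.0186,"y":0.23,"z":-0.106,"turn":-1.707,"fingers":1},{"x":0.0186,"y":0.23,"z":-0.106,"turn":-1.707,"fingers":1},{"x":0.0186,"y":0.23,"z":-0.106,"turn":-1.707,"fingers":1},{"x":0.0186,"y":0.23,"z":-0.106,"turn":-1.707,"fingers":1},{"x":0.0186,"y":0.23,"z":-0.106,"turn":-1.707,"fingers":1},{"x":0.0186,"y":0.23,"z":-0.106,"turn":-1.707,"fingers":1},{"x":0.0186,"y":0.23,"z":-0.106,"turn":-1.707,"fingers":1},{"x":0.0186,"y":0.23,"z":-0.106,"turn":-1.707,"fingers":1},{"x":0.0186,"y":0.23,"z":-0.106,"turn":-1.707,"fingers":1},{"x":0.0186,"y":0.23,"z":-0.106,"turn":-1.707,"fingers":1},{"x":0.0186,"y":0.23,"z":-0.106,"turn":-1.707,"fingers":1},{"x":0.0186,"y":0.23,"z":-0.106,"turn":-1.707,"fingers":1},{"x":0.0186,"y":0.23,"z":-0.106,"turn":-1.707,"fingers":1},{"x":0.0186,"y":0.23,"z":-0.106,"turn":-1.707,"fingers":1},{"x":0.0186,"y":0.23,"z":-0.106,"turn":-1.707,"fingers":1}]'; python3 -c "
from h import *
go([.657,.0931,.0937],1.602);print(state()['force'],state()['moment'])
p,d=capture('top');q,_=capture('side')
cv2.imwrite('pics/t1.png',np.hstack([cv2.resize(p[145:245,200:300,::-1],(400,400)),cv2.resize(q[190:290,190:290,::-1],(400,400))]))"
```

```text
clock: 12.57
tool_pos: [0.6556, 0.0932, 0.182]
tool_rot: [-0.014, 1.0, -0.0, 0.0]
force: [0.9, -0.5, -1.4]
width: 0.0442
finger_force: 51.6
shift [-0.0013 -0.0001  0.0344] turn -0.0023109588244103474 grip [0.6556 0.0932 0.1281] yawy 1.6 q6 -1.48 dn [ 0.001 -0.    -1.   ]
[ 0.94139455 -0.519776   -1.37613092] [0.04773965 0.035548   0.00035898]
```

View pics/t1.png

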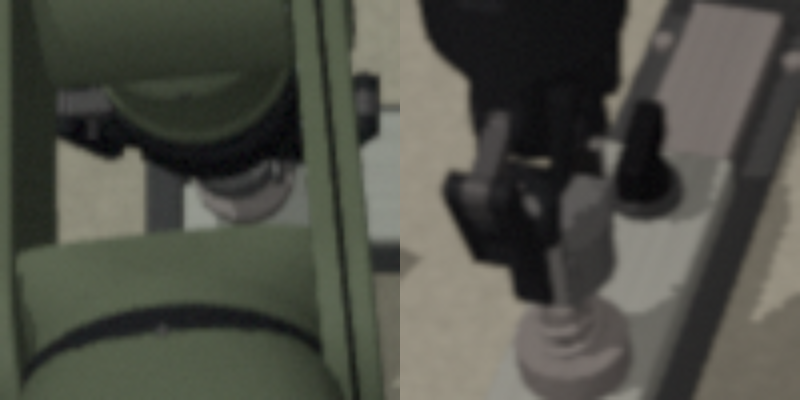

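Cap is held square above the stud. Lower slowly.

```bash
python3 -m jog '[{"x":-0.001,"y":0,"z":0.01,"turn":0,"fingers":1},{"x":-0.001,"y":0,"z":0.018,"turn":0,"fingers":1},{"x":-0.001,"y":0,"z":0.022,"turn":0,"fingers":1},{"x":-0.001,"y":0,"z":0.025,"turn":0,"fingers":1},{"x":-0.001,"y":0,"z":0.028,"turn":0,"fingers":1},{"x":-0.001,"y":0,"z":0.03,"turn":0,"fingers":1},{"x":-0.001,"y":0,"z":0.03,"turn":0,"fingers":1}]'; python3 -c "
from h import *
go([.657,.0931,.0937],1.602);print(state()['force'],state()['moment'])"
```

```text
clock: 13.25
tool_pos: [0.6568, 0.0931, 0.1509]
tool_rot: [-0.015, 1.0, -0.0, 0.0]
force: [2.1, -1.0, -1.5]
width: 0.0448
finger_force: 51.6
shift [-0.0002  0.      0.0033] turn -0.0009493650076448645 grip [0.6568 0.093  0.097 ] yawy 1.601 q6 -1.48 dn [ 0. -0. -1.]
[ 2.13493504 -1.03959826 -1.52664005] [-0.17888105 -0.2668149  -0.02141438]
```

```bash
python3 -m jog '[{"x":-0.0007,"y":0,"z":0.0015,"turn":0,"fingers":1},{"x":-0.0007,"y":0,"z":0.003,"turn":0,"fingers":1},{"x":-0.0007,"y":0,"z":0.004,"turn":0,"fingers":1},{"x":-0.0007,"y":0,"z":0.004,"turn":0,"fingers":1}]'; python3 -c "
from h import *
go([.657,.0931,.0937],1.602);print(state()['force'],state()['moment'])"
```

```text
clock: 13.58
tool_pos: [0.6572, 0.0933, 0.1473]
tool_rot: [-0.015, 1.0, -0.0, -0.0]
force: [0.5, -0.2, -1.0]
width: 0.0448
finger_force: 51.6
shift [ 0.0002 -0.0002 -0.0003] turn -0.0009590228579219318 grip [0.6572 0.0933 0.0934] yawy 1.601 q6 -1.48 dn [-0. -0. -1.]
[ 0.54589994 -0.19408418 -1.0408372 ] [-0.07303878 -0.07001002  0.03950766]
```

```bash
python3 -m jog '[{"x":0,"y":0,"z":0.001,"turn":0,"fingers":1},{"x":0,"y":0,"z":0.0015,"turn":0,"fingers":1},{"x":0,"y":0,"z":0.0015,"turn":0,"fingers":1}]'; python3 -c "
from h import *
go([.657,.0931,.0937],1.602);print(state()['force'],state()['moment'])"
```

```text
clock: 13.83
tool_pos: [0.6574, 0.0933, 0.1462]
tool_rot: [-0.015, 1.0, 0.0, 0.0]
force: [0.4, -0.3, -0.4]
width: 0.0447
finger_force: 51.8
shift [ 0.0004 -0.0002 -0.0014] turn -0.0009898837452244624 grip [0.6574 0.0933 0.0923] yawy 1.601 q6 -1.48 dn [ 0.  0. -1.]
[ 0.35474286 -0.26761101 -0.42006028] [-0.02956629 -0.03269642  0.03451529]
```

```bash
python3 -m jog '[{"x":0,"y":0,"z":0.0009,"turn":0.1,"fingers":1},{"x":0,"y":0,"z":0.0013,"turn":0.2,"fingers":1},{"x":0,"y":0,"z":0.0016,"turn":0.3,"fingers":1},{"x":0,"y":0,"z":0.002,"turn":0.4,"fingers":1},{"x":0,"y":0,"z":0.0024,"turn":0.5,"fingers":1},{"x":0,"y":0,"z":0.0028,"turn":0.6,"fingers":1},{"x":0,"y":0,"z":0.0031,"turn":0.7,"fingers":1},{"x":0,"y":0,"z":0.0035,"turn":0.8,"fingers":1},{"x":0,"y":0,"z":0.0035,"turn":0.8,"fingers":1}]'; python3 -c "
from h import *
go([.657,.0931,.0937],1.602);print(state()['force'],state()['moment'])"
```

```text
clock: 14.58
tool_pos: [0.6577, 0.0934, 0.1432]
tool_rot: [0.376, 0.927, 0.0, 0.001]
force: [0.1, 1.2, 3.6]
width: 0.0448
finger_force: 52.1
shift [ 0.0003 -0.0008 -0.0044] turn -0.8026044765837224 grip [0.6577 0.0935 0.0893] yawy 0.799 q6 -0.68 dn [ 0.001  0.    -1.   ]
[0.07976203 1.17446163 3.5619896 ] [ 0.00737747 -0.01950095 -0.04220482]
```

```bash
cat > chk.py <<'E'
from bench import state; import sys
s=state(); ok=abs(s["moment"][2])<.35 and abs(s["force"][2])<8
print("z",round(float(s["tool_pos"][2]),4),"F",s["force"].round(1),"Mz",round(float(s["moment"][2]),2),"q6",round(float(s["qpos"][5]),2),flush=True); sys.exit(not ok)
E
J="python3 -m jog"; C="python3 chk.py"
$J '[{"x":0,"y":0,"z":0.0003,"turn":0.1,"fingers":1},{"x":0,"y":0,"z":0.0005,"turn":0.14,"fingers":1}]' >/dev/null && $C && $J '[{"x":0,"y":0,"z":0.0002,"turn":0.07,"fingers":1},{"x":0,"y":0,"z":0.0004,"turn":0.1,"fingers":1}]' >/dev/null && $C && $J '[{"x":0,"y":0,"z":0.0002,"turn":0.07,"fingers":1},{"x":0,"y":0,"z":0.0004,"turn":0.1,"fingers":1}]' >/dev/null && $C && $J '[{"x":0,"y":0,"z":0.0002,"turn":0.07,"fingers":1},{"x":0,"y":0,"z":0.0004,"turn":0.1,"fingers":1}]' >/dev/null && $C && $J '[{"x":0,"y":0,"z":0.0002,"turn":0.07,"fingers":1},{"x":0,"y":0,"z":0.0004,"turn":0.1,"fingers":1}]' >/dev/null && $C
```

```text
z 0.1432 F [-0.4  0.1  5.8] Mz -0.0 q6 -0.54
z 0.1431 F [-1.4  1.1  7.4] Mz 0.02 q6 -0.44
z 0.1431 F [-0.7 -0.9  8.2] Mz 0.04 q6 -0.34
```

Descent has stopped ~5.5 mm above the flange with rising axial force: probably blocked. Ease the axial force and keep turning to feel the torque stop.

```bash
J="python3 -m jog"; C="python3 chk.py"
$J '[{"x":0,"y":0,"z":-0.0008,"turn":0,"fingers":1},{"x":0,"y":0,"z":-0.0008,"turn":0,"fingers":1}]' >/dev/null && $C && $J '[{"x":0,"y":0,"z":0,"turn":0.07,"fingers":1},{"x":0,"y":0,"z":0,"turn":0.1,"fingers":1}]' >/dev/null && $C && $J '[{"x":0,"y":0,"z":0,"turn":0.07,"fingers":1},{"x":0,"y":0,"z":0,"turn":0.1,"fingers":1}]' >/dev/null && $C && $J '[{"x":0,"y":0,"z":0,"turn":0.07,"fingers":1},{"x":0,"y":0,"z":0,"turn":0.1,"fingers":1}]' >/dev/null && $C && $J '[{"x":0,"y":0,"z":0,"turn":0.07,"fingers":1},{"x":0,"y":0,"z":0,"turn":0.1,"fingers":1}]' >/dev/null && $C&& $J '[{"x":0,"y":0,"z":0,"turn":0.07,"fingers":1},{"x":0,"y":0,"z":0,"turn":0.1,"fingers":1}]' >/dev/null && $C
```

```text
z 0.1432 F [ 0.8 -0.6  6.6] Mz -0.02 q6 -0.34
z 0.1432 F [ 0.2 -0.5  7.2] Mz 0.05 q6 -0.24
z 0.1432 F [ 0.1 -0.8  6.3] Mz 0.06 q6 -0.14
z 0.1431 F [-0.1 -0.9  6.5] Mz 0.08 q6 -0.04
z 0.1431 F [ 0.4 -0.8  5.9] Mz 0.03 q6 0.06
z 0.1432 F [ 1.3 -0.4  5.9] Mz 0.05 q6 0.16
```

```bash
J="python3 -m jog"; C="python3 chk.py"
$J '[{"x":0,"y":0,"z":0,"turn":0.05,"fingers":1},{"x":0,"y":0,"z":0,"turn":0.07,"fingers":1}]' && $C && $J '[{"x":0,"y":0,"z":0,"turn":0.05,"fingers":1},{"x":0,"y":0,"z":0,"turn":0.07,"fingers":1}]' >/dev/null && $C && $J '[{"x":0,"y":0,"z":0,"turn":0.07,"fingers":1},{"x":0,"y":0,"z":0,"turn":0.07,"fingers":1}]' >/dev/null && $C
python3 -c "
from h import *
go([.657,.0931,.0937],1.602);print(state()['force'],state()['moment'])
p,d=capture('top');q,_=capture('side')
cv2.imwrite('pics/t2.png',np.hstack([cv2.resize(p[145:245,200:300,::-1],(400,400)),cv2.resize(q[190:290,190:290,::-1],(400,400))]))"
```

```text
clock: 16.25
tool_pos: [0.6585, 0.0933, 0.1431]
tool_rot: [0.744, 0.668, 0.001, 0.001]
force: [1.9, -1.1, 5.2]
width: 0.0447
finger_force: 52.4
z 0.1431 F [ 1.9 -1.1  5.2] Mz 0.06 q6 0.23
z 0.1431 F [2.  0.2 5.6] Mz 0.13 q6 0.3
z 0.1431 F [ 3.8 -0.9  5.8] Mz 0.04 q6 0.37
shift [-0.0007 -0.0021 -0.0045] turn 1.2911623274541864 grip [0.6592 0.0933 0.0892] yawy -0.248 q6 0.37 dn [ 0.005  0.    -1.   ]
[ 3.81103231 -0.86537071  5.81416007] [-0.03527719 -0.7199337   0.03885436]
```

View pics/t2.png

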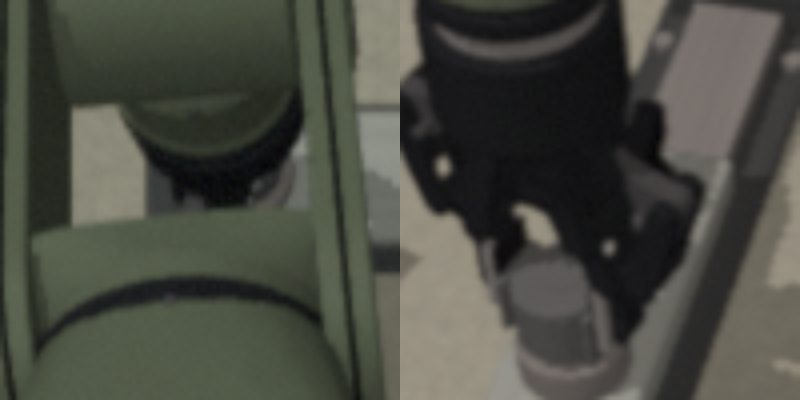

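The side view shows the cap held, apparently low on the flange; measure its top height with depth.

Run:
```python
from h import *
# cap top centre pixel in side crop ~ (545-400,275)/4+190
W,C=cloud("side",(190+145/4,190+278/4),5); print(np.percentile(W[:,2],[5,25,50,75,95]).round(4),W.mean(0).round(4))
n=W[(abs(W[:,2]-np.median(W[:,2]))<.004)]
A=np.c_[n[:,:2]-n[:,:2].mean(0),np.ones(len(n))]; print(len(n),np.linalg.lstsq(A,n[:,2],rcond=None)[0])
print(px("side",[.657,.0931,.09]))
```

```text
[0.0921 0.0933 0.0941 0.0952 0.0964] [0.6626 0.095  0.0942]
120 [-0.03869382  0.03838294  0.09424552]
[229.95240674 260.50081882]
```

```bash
J="python3 -m jog"; C="python3 chk.py"
$J '[{"x":0,"y":0,"z":-0.0006,"turn":0,"fingers":1},{"x":0,"y":0,"z":-0.0006,"turn":0,"fingers":1}]' >/dev/null && $C && $J '[{"x":0,"y":0,"z":0,"turn":0.05,"fingers":1},{"x":0,"y":0,"z":0,"turn":0.05,"fingers":1}]' >/dev/null&& $C && $J '[{"x":0,"y":0,"z":0,"turn":0.05,"fingers":1},{"x":0,"y":0,"z":0,"turn":0.05,"fingers":1}]' >/dev/null && $C && $J '[{"x":0,"y":0,"z":0,"turn":0.05,"fingers":1},{"x":0,"y":0,"z":0,"turn":0.05,"fingers":1}]' >/dev/null && $C
```

```text
z 0.1431 F [ 4.7 -0.3  2.9] Mz 0.03 q6 0.37
z 0.1431 F [ 6.  -1.6  2.8] Mz -0.0 q6 0.42
z 0.1431 F [ 6.5 -0.4  2.1] Mz 0.04 q6 0.47
z 0.1431 F [ 7.  -1.4  1.5] Mz -0.04 q6 0.52
```

```bash
J="python3 -m jog"; C="python3 chk.py"
$J '[{"x":-0.0008,"y":-0.0018,"z":0,"turn":0,"fingers":1},{"x":-0.0008,"y":-0.0018,"z":0,"turn":0,"fingers":1}]'; $C && $J '[{"x":0,"y":0,"z":0,"turn":0.05,"fingers":1},{"x":0,"y":0,"z":0,"turn":0.05,"fingers":1}]'; $C && $J '[{"x":0,"y":0,"z":0,"turn":0.05,"fingers":1},{"x":0,"y":0,"z":0,"turn":0.05,"fingers":1}]'; $C;  python3 -c "
from h import *
go([.657,.0931,.0937],1.602);print(state()['force'],state()['moment'])"
```

```text
clock: 17.57
tool_pos: [0.6592, 0.093, 0.1431]
tool_rot: [0.832, 0.554, 0.005, 0.003]
force: [11.6, -0.8, -2.2]
width: 0.0449
finger_force: 52.1
z 0.1431 F [11.6 -0.8 -2.2] Mz -0.02 q6 0.52
clock: 17.73
tool_pos: [0.6593, 0.0929, 0.1431]
tool_rot: [0.846, 0.533, 0.005, 0.003]
force: [12.4, -0.9, -1.4]
width: 0.0446
finger_force: 52.2
z 0.1431 F [12.4 -0.9 -1.4] Mz 0.01 q6 0.57
clock: 17.9
tool_pos: [0.6593, 0.0928, 0.143]
tool_rot: [0.859, 0.511, 0.005, 0.003]
force: [12.4, -2.7, -2.0]
width: 0.0448
finger_force: 52.2
z 0.143 F [12.4 -2.7 -2. ] Mz -0.07 q6 0.62
shift [-0.0011 -0.0027 -0.0046] turn 1.0418046460405477 grip [0.6599 0.0928 0.0891] yawy -0.498 q6 0.62 dn [ 0.011 -0.    -1.   ]
[12.42483781 -2.65675182 -1.99874404] [ 0.03312263 -1.98948539 -0.0676683 ]
```

Pushing the wrong way: the gauge axis is at x≈0.659. Null the lateral force the other way.

```bash
J="python3 -m jog"; C="python3 chk.py"
$J '[{"x":0.001,"y":0.002,"z":0,"turn":0,"fingers":1},{"x":0.0019,"y":0.0036,"z":0,"turn":0,"fingers":1},{"x":0.0019,"y":0.0036,"z":0,"turn":0,"fingers":1}]'; $C;  python3 -c "
from h import *
go([.657,.0931,.0937],1.602);print(state()['force'],state()['moment'])"; $J '[{"x":0,"y":0,"z":0.001,"turn":0,"fingers":1},{"x":0,"y":0,"z":0.001,"turn":0,"fingers":1}]'; $C
```

```text
clock: 18.15
tool_pos: [0.66, 0.0928, 0.143]
tool_rot: [0.859, 0.511, 0.0, 0.0]
force: [2.4, -2.0, 4.9]
width: 0.0447
finger_force: 53.0
z 0.143 F [ 2.4 -2.   4.9] Mz 0.1 q6 0.62
shift [-0.0012 -0.0029 -0.0046] turn 1.0424723806972152 grip [0.6601 0.0928 0.0891] yawy -0.497 q6 0.62 dn [ 0.001 -0.    -1.   ]
[ 2.44320512 -2.00615227  4.92069632] [ 0.06679572 -0.60739058  0.09800163]
clock: 18.32
tool_pos: [0.66, 0.0928, 0.143]
tool_rot: [0.859, 0.511, 0.001, 0.001]
force: [2.0, -3.0, 7.9]
width: 0.0448
finger_force: 53.5
z 0.143 F [ 2.  -3.   7.9] Mz 0.11 q6 0.62
```

Run:
```python
from h import *
q,_=capture("side"); im=cv2.resize(q[215:295,190:270,::-1],(400,400),interpolation=cv2.INTER_CUBIC)
def ring(img,x,y,z,r,col):
    a=np.linspace(0,2*np.pi,60); P=np.array([px("side",[x+r*np.cos(t),y+r*np.sin(t),z]) for t in a])
    cv2.polylines(img,[((P-[190,215]+.5)*5).astype(int)],True,col,1)
o=im.copy()
for z,r,c in((.06,.024,(0,255,255)),(.0655,.0205,(0,255,0)),(.0955,.0205,(0,255,0)),(.09,.0205,(0,0,255))): ring(o,.6595,.093,z,r,c)
cv2.imwrite("pics/ov.png",np.hstack([im,o]))
```

```text
(no output)
```

View pics/ov.png

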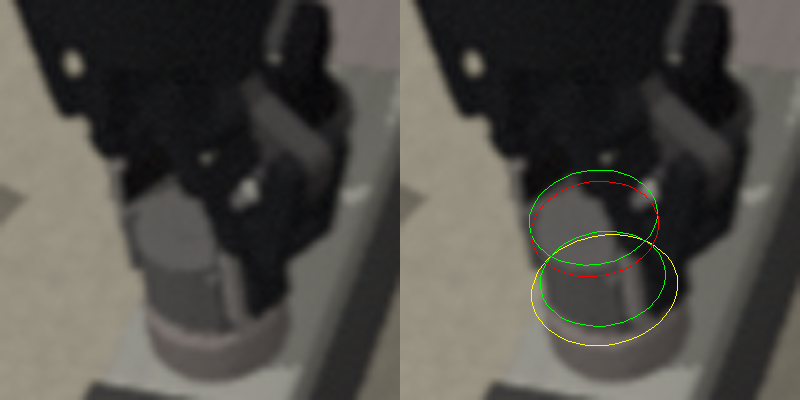

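Everything says ~5 mm above the flange; to be sure, unscrew partly and repeat well centred with little axial push.

```bash
J="python3 -m jog"; C="python3 chk.py"
$J '[{"x":-0.0003,"y":0.0011,"z":-0.0018,"turn":0,"fingers":1},{"x":-0.0003,"y":0.0011,"z":-0.0018,"turn":0,"fingers":1}]' >/dev/null; $C && $J '[{"x":0,"y":0,"z":0,"turn":-0.12,"fingers":1},{"x":0,"y":0,"z":0,"turn":-0.24,"fingers":1},{"x":0,"y":0,"z":0,"turn":-0.36,"fingers":1},{"x":0,"y":0,"z":0,"turn":-0.36,"fingers":1}]' >/dev/null; $C && $J '[{"x":0,"y":0,"z":0,"turn":-0.12,"fingers":1},{"x":0,"y":0,"z":0,"turn":-0.24,"fingers":1},{"x":0,"y":0,"z":0,"turn":-0.36,"fingers":1},{"x":0,"y":0,"z":0,"turn":-0.36,"fingers":1}]' >/dev/null; $C && $J '[{"x":0,"y":0,"z":0,"turn":-0.12,"fingers":1},{"x":0,"y":0,"z":0,"turn":-0.24,"fingers":1},{"x":0,"y":0,"z":0,"turn":-0.36,"fingers":1},{"x":0,"y":0,"z":0,"turn":-0.36,"fingers":1}]' ; $C
```

```text
z 0.143 F [2.  0.6 2. ] Mz 0.06 q6 0.62
z 0.1432 F [-0.3  2.9  3.5] Mz 0.09 q6 0.26
z 0.1432 F [ 0.5 -0.1  3.9] Mz 0.02 q6 -0.1
clock: 19.53
tool_pos: [0.6597, 0.0921, 0.1432]
tool_rot: [0.476, 0.879, -0.001, -0.001]
force: [-0.5, -0.7, 3.5]
width: 0.0449
finger_force: 53.2
z 0.1432 F [-0.5 -0.7  3.5] Mz 0.01 q6 -0.46
```

```bash
J="python3 -m jog"; C="python3 chk.py"
$J '[{"x":0,"y":0,"z":-0.0008,"turn":0.05,"fingers":1},{"x":0,"y":0,"z":-0.0008,"turn":0.1,"fingers":1}]' >/dev/null; $C && $J '[{"x":0,"y":0,"z":0,"turn":0.05,"fingers":1},{"x":0,"y":0,"z":0,"turn":0.1,"fingers":1}]' >/dev/null; $C && $J '[{"x":0,"y":0,"z":0,"turn":0.05,"fingers":1},{"x":0,"y":0,"z":0,"turn":0.1,"fingers":1}]' >/dev/null; $C && $J '[{"x":0,"y":0,"z":0,"turn":0.05,"fingers":1},{"x":0,"y":0,"z":0,"turn":0.1,"fingers":1}]' >/dev/null; $C && $J '[{"x":0,"y":0,"z":0,"turn":0.05,"fingers":1},{"x":0,"y":0,"z":0,"turn":0.1,"fingers":1}]' >/dev/null; $C&& $J '[{"x":0,"y":0,"z":0,"turn":0.05,"fingers":1},{"x":0,"y":0,"z":0,"turn":0.1,"fingers":1}]' >/dev/null; $C && $J '[{"x":0,"y":0,"z":0,"turn":0.05,"fingers":1},{"x":0,"y":0,"z":0,"turn":0.1,"fingers":1}]'; $C
```

```text
z 0.1432 F [ 0.3 -0.6  2.4] Mz 0.02 q6 -0.35
z 0.1432 F [-0.   0.2  0.8] Mz -0.01 q6 -0.25
z 0.1433 F [0.3 0.8 1.4] Mz -0.01 q6 -0.15
z 0.1432 F [-0.8  1.2  0.9] Mz -0.03 q6 -0.05
z 0.1432 F [-0.2  0.5  1.7] Mz 0.0 q6 0.05
z 0.1432 F [-0.5  0.4  0.9] Mz 0.03 q6 0.15
clock: 20.7
tool_pos: [0.6593, 0.0925, 0.1432]
tool_rot: [0.751, 0.66, -0.001, -0.001]
force: [-0.3, 1.3, 0.7]
width: 0.0444
finger_force: 52.9
z 0.1432 F [-0.3  1.3  0.7] Mz 0.14 q6 0.25
```

```bash
J="python3 -m jog"; C="python3 chk.py"
$J '[{"x":0,"y":0,"z":0,"turn":0.04,"fingers":1},{"x":0,"y":0,"z":0,"turn":0.06,"fingers":1}]' >/dev/null; $C && $J '[{"x":0,"y":0,"z":0,"turn":0.04,"fingers":1},{"x":0,"y":0,"z":0,"turn":0.06,"fingers":1}]' >/dev/null; $C && $J '[{"x":0,"y":0,"z":0,"turn":0.04,"fingers":1},{"x":0,"y":0,"z":0,"turn":0.06,"fingers":1}]' >/dev/null; $C && $J '[{"x":0,"y":0,"z":0,"turn":0.04,"fingers":1},{"x":0,"y":0,"z":0,"turn":0.06,"fingers":1}]' >/dev/null; $C && $J '[{"x":0,"y":0,"z":0,"turn":0.05,"fingers":1},{"x":0,"y":0,"z":0,"turn":0.1,"fingers":1}]' >/dev/null; $C&& $J '[{"x":0,"y":0,"z":0,"turn":0.05,"fingers":1},{"x":0,"y":0,"z":0,"turn":0.1,"fingers":1}]' >/dev/null; $C && $J '[{"x":0,"y":0,"z":0,"turn":0.05,"fingers":1},{"x":0,"y":0,"z":0,"turn":0.1,"fingers":1}]'; $C
```

```text
z 0.1432 F [-1.   2.4  0.6] Mz 0.15 q6 0.31
z 0.1432 F [-1.4  1.6 -1.2] Mz 0.19 q6 0.37
z 0.1432 F [-0.9  2.2 -2.4] Mz 0.27 q6 0.42
z 0.1432 F [ 0.3  2.5 -4.5] Mz 0.34 q6 0.48
z 0.1431 F [ 2.3  1.1 -6.3] Mz 0.66 q6 0.58
z 0.1431 F [ 2.3  1.1 -6.3] Mz 0.66 q6 0.58
z 0.1431 F [ 2.3  1.1 -6.3] Mz 0.66 q6 0.58
```

Torque climbs to 0.66 N m with z fixed 5.5 mm up: the short cap is blocked. Unscrew.

```bash
J="python3 -m jog"; C="python3 chk.py"
$J '[{"x":0,"y":0,"z":0,"turn":-0.12,"fingers":1},{"x":0,"y":0,"z":0,"turn":-0.24,"fingers":1},{"x":0,"y":0,"z":0,"turn":-0.36,"fingers":1},{"x":0,"y":0,"z":0,"turn":-0.48,"fingers":1},{"x":0,"y":0,"z":0,"turn":-0.6,"fingers":1},{"x":0,"y":0,"z":0,"turn":-0.72,"fingers":1},{"x":0,"y":0,"z":0,"turn":-0.84,"fingers":1},{"x":0,"y":0,"z":0,"turn":-0.96,"fingers":1},{"x":0,"y":0,"z":0,"turn":-1.08,"fingers":1},{"x":0,"y":0,"z":-0.0006,"turn":-1.2,"fingers":1},{"x":0,"y":0,"z":-0.0011,"turn":-1.32,"fingers":1}]' >/dev/null; $C && $J '[{"x":0,"y":0,"z":-0.0005,"turn":-0.12,"fingers":1},{"x":0,"y":0,"z":-0.001,"turn":-0.24,"fingers":1},{"x":0,"y":0,"z":-0.0014,"turn":-0.36,"fingers":1},{"x":0,"y":0,"z":-0.0019,"turn":-0.48,"fingers":1},{"x":0,"y":0,"z":-0.0019,"turn":-0.48,"fingers":1}]' >/dev/null; $C && $J '[{"x":0,"y":0,"z":-0.0005,"turn":-0.12,"fingers":1},{"x":0,"y":0,"z":-0.001,"turn":-0.24,"fingers":1},{"x":0,"y":0,"z":-0.0014,"turn":-0.36,"fingers":1},{"x":0,"y":0,"z":-0.0019,"turn":-0.5,"fingers":1},{"x":0,"y":0,"z":-0.0019,"turn":-0.5,"fingers":1}]' ; $C
```

```text
z 0.1452 F [ 0.2  0.2 -0.4] Mz 0.03 q6 -0.74
z 0.1472 F [-0.6 -0.2 -1.1] Mz -0.01 q6 -1.22
clock: 23.28
tool_pos: [0.6603, 0.0921, 0.1491]
tool_rot: [-0.134, 0.991, -0.0, -0.0]
force: [-0.8, -0.4, 0.6]
width: 0.0445
finger_force: 52.7
z 0.1491 F [-0.8 -0.4  0.6] Mz 0.0 q6 -1.72
```

```bash
J="python3 -m jog"; C="python3 chk.py"
$J '[{"x":0,"y":0,"z":-0.004,"turn":0,"fingers":1},{"x":0,"y":0,"z":-0.012,"turn":0,"fingers":1},{"x":0,"y":0,"z":-0.03,"turn":0,"fingers":1},{"x":0,"y":0,"z":-0.045,"turn":0,"fingers":1},{"x":0,"y":0,"z":-0.045,"turn":0,"fingers":1}]'; $C
python3 - <<'E'
from h import *
p,_=capture("top"); 
f=lambda l,z:np.array([atz("top",q,z) for q in l])
a=f([(97,262),(174,264),(168,340),(91,339)],.016); b=f([(442,256.5),(499,255),(510,357.5),(452,360)],.02)
for n,c in(("tray",a),("box",b)): print(n,c.mean(0).round(4),[np.round(np.linalg.norm(c[i]-c[i-1]),3) for i in range(4)],"edge yaw",np.degrees(np.arctan2(*(c[0]-c[3])[[1,0]])).round(1))
print([(m["point"],m["conf"]) for t in("scrap_tray","stock_box") for m in mark_of("top",t)[:1]])
go([.446,.37,.11],0)
cv2.imwrite("pics/l.png",cv2.resize(p[150:370,60:300,::-1],(640,586)))
E
```

```text
clock: 23.7
tool_pos: [0.662, 0.0925, 0.1983]
tool_rot: [-0.133, 0.991, -0.0, 0.004]
force: [1.4, -0.1, -0.4]
width: 0.0449
finger_force: 52.7
z 0.1983 F [ 1.4 -0.1 -0.4] Mz -0.02 q6 -1.72
tray [0.4391 0.3298 0.016 ] [np.float64(0.145), np.float64(0.146), np.float64(0.144), np.float64(0.143)] edge yaw -0.9
box [ 0.4417 -0.3253  0.02  ] [np.float64(0.198), np.float64(0.111), np.float64(0.196), np.float64(0.111)] edge yaw 5.4
[([133.0, 296.4], 0.62), ([471.0, 305.9], 0.66)]
shift [0.1325 0.3246 0.03  ] turn -1.3019727280010764 grip [0.6599 0.0923 0.14  ] yawy 1.84 q6 -1.72 dn [-0. -0. -1.]
```

View pics/l.png

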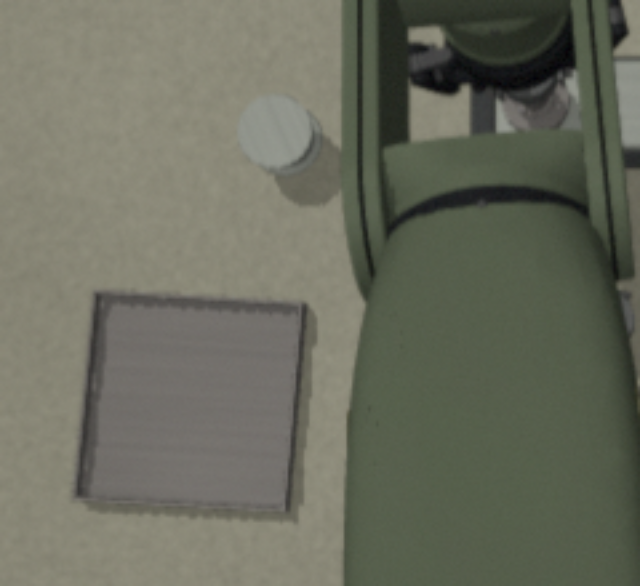

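Tray is clear (crop 80–305, 295–510); reel at (278,135). Carry the cap there.

```bash
python3 -m jog '[{"x":0.137,"y":0.322,"z":0,"turn":1.84,"fingers":1},{"x":0.137,"y":0.322,"z":0,"turn":1.84,"fingers":1},{"x":0.137,"y":0.322,"z":0,"turn":1.84,"fingers":1},{"x":0.137,"y":0.322,"z":0,"turn":1.84,"fingers":1},{"x":0.137,"y":0.322,"z":0,"turn":1.84,"fingers":1},{"x":0.137,"y":0.322,"z":0,"turn":1.84,"fingers":1},{"x":0.137,"y":0.322,"z":0,"turn":1.84,"fingers":1},{"x":0.137,"y":0.322,"z":0,"turn":1.84,"fingers":1},{"x":0.137,"y":0.322,"z":0,"turn":1.84,"fingers":1},{"x":0.137,"y":0.322,"z":0,"turn":1.84,"fingers":1},{"x":0.137,"y":0.322,"z":0,"turn":1.84,"fingers":1},{"x":0.137,"y":0.322,"z":0,"turn":1.84,"fingers":1},{"x":0.137,"y":0.322,"z":0.03,"turn":1.84,"fingers":1},{"x":0.137,"y":0.322,"z":0.06,"turn":1.84,"fingers":1},{"x":0.137,"y":0.322,"z":0.085,"turn":1.84,"fingers":1},{"x":0.137,"y":0.322,"z":0.095,"turn":1.84,"fingers":1},{"x":0.137,"y":0.322,"z":0.095,"turn":1.84,"fingers":1}]'; python3 chk.py; python3 -c "
from h import *
go([.442,.366,.0276],0)"
```

```text
clock: 25.27
tool_pos: [0.4407, 0.3648, 0.0959]
tool_rot: [0.706, 0.708, -0.004, -0.0]
force: [-0.6, 0.4, -1.1]
width: 0.0449
finger_force: 52.7
z 0.0959 F [-0.6  0.4 -1.1] Mz -0.01 q6 0.67
shift [0.0015 0.0017 0.0143] turn 0.00350705385661354 grip [0.4404 0.3646 0.042 ] yawy 0.004 q6 0.67 dn [-0.006 -0.005 -1.   ]
```

```bash
python3 -m jog '[{"x":0.001,"y":0.001,"z":0.008,"turn":0,"fingers":1},{"x":0.001,"y":0.001,"z":0.0145,"turn":0,"fingers":1},{"x":0.001,"y":0.001,"z":0.0145,"turn":0,"fingers":1},{"x":0.001,"y":0.001,"z":0.0145,"turn":0,"fingers":-0.4},{"x":0.001,"y":0.001,"z":0.0145,"turn":0,"fingers":-0.4},{"x":0.001,"y":0.001,"z":0.0145,"turn":0,"fingers":-0.4},{"x":0.001,"y":0.001,"z":-0.02,"turn":0,"fingers":-0.4},{"x":0.001,"y":0.001,"z":-0.06,"turn":0,"fingers":-0.6},{"x":0.001,"y":0.001,"z":-0.08,"turn":0,"fingers":-0.9},{"x":0.1,"y":0.001,"z":-0.08,"turn":0,"fingers":-0.9},{"x":0.1,"y":0.001,"z":-0.08,"turn":0,"fingers":-0.9},{"x":0.1,"y":0.001,"z":-0.08,"turn":0,"fingers":-0.9}]'
python3 - <<'E'
from h import *
capture("top"); caps(2)
go([.5032,.0391,.09],np.radians(-8))
E
```

```text
clock: 26.27
tool_pos: [0.4435, 0.4706, 0.181]
tool_rot: [0.706, 0.708, 0.003, -0.001]
force: [0.7, 0.3, 0.4]
width: 0.081
finger_force: 0.0
short_a 0.98 [0.441 0.37  0.   ] top 451 [0.4414 0.3657 0.0325] [0.4419 0.3738] [0.045 0.056]
middle_a 0.79 [0.51 0.04 0.  ] top 357 [0.5031 0.0391 0.04  ] [0.5031 0.0395] [0.039 0.039]
tall_a 0.74 [0.507 0.039 0.   ] top 13 [0.4983 0.039  0.045 ] [0.5006 0.0337] [0.024 0.031]
tall_a 0.56 [ 0.425 -0.155  0.   ] top 375 [ 0.4264 -0.1607  0.0499] [ 0.4259 -0.1608] [0.039 0.039]
shift [-0.4257  0.06    0.0355] turn 0.13955049825995314 grip [0.4433 0.4648 0.1253] yawy -0.0 q6 0.79 dn [-0.    -0.001 -1.   ]
```

```bash
python3 -m jog '[{"x":-0.426,"y":0.06,"z":0,"turn":0.157,"fingers":-0.9},{"x":-0.426,"y":0.06,"z":0,"turn":0.157,"fingers":-0.9},{"x":-0.426,"y":0.06,"z":0,"turn":0.157,"fingers":-1},{"x":-0.426,"y":0.06,"z":0,"turn":0.157,"fingers":-1},{"x":-0.426,"y":0.06,"z":0,"turn":0.157,"fingers":-1},{"x":-0.426,"y":0.06,"z":0,"turn":0.157,"fingers":-1},{"x":-0.426,"y":0.06,"z":0,"turn":0.157,"fingers":-1},{"x":-0.426,"y":0.06,"z":0,"turn":0.157,"fingers":-1},{"x":-0.426,"y":0.06,"z":0,"turn":0.157,"fingers":-1},{"x":-0.426,"y":0.06,"z":0,"turn":0.157,"fingers":-1},{"x":-0.426,"y":0.06,"z":0,"turn":0.157,"fingers":-1},{"x":-0.426,"y":0.06,"z":0.02,"turn":0.157,"fingers":-1},{"x":-0.426,"y":0.06,"z":0.02,"turn":0.157,"fingers":-1},{"x":-0.426,"y":0.06,"z":0.02,"turn":0.157,"fingers":-1}]'; python3 chk.py; python3 -c "
from h import *
go([.5032,.0391,.025],np.radians(-9))"
```

```text
clock: 27.83
tool_pos: [0.5026, 0.0395, 0.1587]
tool_rot: [0.761, 0.649, -0.001, -0.001]
force: [-0.5, -0.5, -0.6]
width: 0.0856
finger_force: 0.0
z 0.1587 F [-0.5 -0.5 -0.6] Mz -0.03 q6 0.21
shift [-0.0002  0.001   0.0798] turn -0.0003421714153266642 grip [0.5025 0.0395 0.1048] yawy -0.157 q6 0.21 dn [-0.002 -0.    -1.   ]
```

```bash
python3 -m jog '[{"x":0,"y":0.001,"z":0.04,"turn":0,"fingers":-1},{"x":0,"y":0.001,"z":0.08,"turn":0,"fingers":-1},{"x":0,"y":0.001,"z":0.08,"turn":0,"fingers":-0.2},{"x":0,"y":0.001,"z":0.08,"turn":0,"fingers":1},{"x":0,"y":0.001,"z":0.08,"turn":0,"fingers":1},{"x":0,"y":0.001,"z":0.08,"turn":0,"fingers":1},{"x":0,"y":0.001,"z":0.08,"turn":0,"fingers":1}]' 50; python3 -c "
from h import *
go([.6600,.0923,.131],1.602);print(state()['force'],state()['moment'])"
```

```text
clock: 28.42
tool_pos: [0.5061, 0.0403, 0.0815]
tool_rot: [0.76, 0.65, 0.002, 0.002]
force: [0.6, 1.3, 6.6]
width: 0.0445
finger_force: 52.4
shift [ 0.0753  0.1443 -0.1026] turn 1.383920319495656 grip [0.5064 0.0403 0.0276] yawy -0.156 q6 0.21 dn [ 0.005  0.    -1.   ]
[0.56257015 1.32326288 6.59061502] [0.13079086 0.0252426  0.00804071]
```

```bash
python3 -m jog '[{"x":0,"y":0,"z":-0.03,"turn":0,"fingers":1},{"x":0,"y":0,"z":-0.07,"turn":-0.12,"fingers":1},{"x":0,"y":0,"z":-0.102,"turn":-0.24,"fingers":1},{"x":0.0753,"y":0.1443,"z":-0.102,"turn":-1.758,"fingers":1},{"x":0.0753,"y":0.1443,"z":-0.102,"turn":-1.758,"fingers":1},{"x":0.0753,"y":0.1443,"z":-0.102,"turn":-1.758,"fingers":1},{"x":0.0753,"y":0.1443,"z":-0.102,"turn":-1.758,"fingers":1},{"x":0.0753,"y":0.1443,"z":-0.102,"turn":-1.758,"fingers":1},{"x":0.0753,"y":0.1443,"z":-0.102,"turn":-1.758,"fingers":1},{"x":0.0753,"y":0.1443,"z":-0.102,"turn":-1.758,"fingers":1},{"x":0.0753,"y":0.1443,"z":-0.102,"turn":-1.758,"fingers":1},{"x":0.0753,"y":0.1443,"z":-0.102,"turn":-1.758,"fingers":1},{"x":0.0753,"y":0.1443,"z":-0.102,"turn":-1.758,"fingers":1},{"x":0.0753,"y":0.1443,"z":-0.102,"turn":-1.758,"fingers":1},{"x":0.0753,"y":0.1443,"z":-0.102,"turn":-1.758,"fingers":1},{"x":0.0753,"y":0.1443,"z":-0.102,"turn":-1.758,"fingers":1},{"x":0.0753,"y":0.1443,"z":-0.102,"turn":-1.758,"fingers":1},{"x":0.0753,"y":0.1443,"z":-0.102,"turn":-1.758,"fingers":1},{"x":0.0753,"y":0.1443,"z":-0.102,"turn":-1.758,"fingers":1}]'; python3 chk.py;python3 -c "
from h import *
go([.6595,.0923,.11],1.602)"
```

```text
clock: 30.0
tool_pos: [0.6588, 0.092, 0.1816]
tool_rot: [-0.015, 1.0, -0.0, 0.0]
force: [-0.3, -0.3, -0.4]
width: 0.0447
finger_force: 51.7
z 0.1816 F [-0.3 -0.3 -0.4] Mz -0.02 q6 -1.48
shift [-0.0006  0.0003  0.0177] turn -0.001738591184152316 grip [0.6589 0.092  0.1277] yawy 1.6 q6 -1.48 dn [ 0.001 -0.    -1.   ]
```

```bash
J="python3 -m jog"; C="python3 chk.py"
$J '[{"x":-0.0005,"y":0.0003,"z":0.01,"turn":0,"fingers":1},{"x":-0.0005,"y":0.0003,"z":0.015,"turn":0,"fingers":1},{"x":-0.0005,"y":0.0003,"z":0.018,"turn":0,"fingers":1},{"x":-0.0005,"y":0.0003,"z":0.020,"turn":0,"fingers":1}]' >/dev/null; $C && $J '[{"x":0,"y":0,"z":0.003,"turn":0,"fingers":1},{"x":0,"y":0,"z":0.006,"turn":0,"fingers":1},{"x":0,"y":0,"z":0.006,"turn":0,"fingers":1}]' >/dev/null; $C && $J '[{"x":0,"y":0,"z":0.002,"turn":0,"fingers":1},{"x":0,"y":0,"z":0.0035,"turn":0,"fingers":1},{"x":0,"y":0,"z":0.0035,"turn":0,"fingers":1}]' ; $C ; python3 -c "
from h import *
go([.6600,.0923,.11],1.602);print(state()['moment'])"
```

```text
z 0.1598 F [-2.3  0.1  1.1] Mz 0.01 q6 -1.48
z 0.1539 F [-3.2 -1.  -2.4] Mz -0.04 q6 -1.48
clock: 30.83
tool_pos: [0.6586, 0.0923, 0.1509]
tool_rot: [-0.016, 1.0, -0.0, -0.001]
force: [-4.0, 0.5, -2.1]
width: 0.0446
finger_force: 51.6
z 0.1509 F [-4.   0.5 -2.1] Mz -0.0 q6 -1.48
shift [-0.0015  0.     -0.013 ] turn -3.797946093797577e-05 grip [0.6585 0.0922 0.097 ] yawy 1.602 q6 -1.48 dn [-0.002 -0.    -1.   ]
[ 0.02713036  0.71294077 -0.00079069]
```

```bash
J="python3 -m jog"; C="python3 chk.py"
$J '[{"x":0.0015,"y":0,"z":0,"turn":0,"fingers":1},{"x":0.0015,"y":0,"z":0.001,"turn":0,"fingers":1},{"x":0.0015,"y":0,"z":0.001,"turn":0,"fingers":1}]'; $C ; python3 -c "
from h import *
go([.6600,.0923,.11],1.602);print(state()['moment'])"
```

```text
clock: 31.08
tool_pos: [0.6581, 0.0923, 0.1507]
tool_rot: [-0.016, 1.0, 0.0, 0.001]
force: [-2.8, 0.4, -0.6]
width: 0.0446
finger_force: 51.7
z 0.1507 F [-2.8  0.4 -0.6] Mz 0.01 q6 -1.48
shift [-0.0018 -0.     -0.0132] turn -3.79868445725684e-05 grip [0.6582 0.0923 0.0968] yawy 1.602 q6 -1.48 dn [ 0.001  0.    -1.   ]
[0.01762864 0.36899362 0.00676196]
```

```bash
J="python3 -m jog"; C="python3 chk.py"
$J '[{"x":0.001,"y":0.0002,"z":0.0002,"turn":0.1,"fingers":1},{"x":0.001,"y":0.0004,"z":0.0006,"turn":0.2,"fingers":1},{"x":0.0009,"y":0.0006,"z":0.001,"turn":0.3,"fingers":1},{"x":0.0008,"y":0.0008,"z":0.0014,"turn":0.4,"fingers":1},{"x":0.0008,"y":0.0008,"z":0.0014,"turn":0.4,"fingers":1}]' >/dev/null; $C && $J '[{"x":-0.0001,"y":0.0002,"z":0.0004,"turn":0.1,"fingers":1},{"x":-0.0002,"y":0.0003,"z":0.0008,"turn":0.2,"fingers":1},{"x":-0.0003,"y":0.0004,"z":0.0011,"turn":0.3,"fingers":1},{"x":-0.0004,"y":0.0005,"z":0.0015,"turn":0.4,"fingers":1},{"x":-0.0004,"y":0.0005,"z":0.0015,"turn":0.4,"fingers":1}]'; $C ; python3 -c "
from h import *
go([.6600,.0923,.11],1.602);print(state()['moment'])"
```

```text
z 0.1496 F [-1.2 -0.6 -0.2] Mz 0.01 q6 -1.08
clock: 31.92
tool_pos: [0.6584, 0.0934, 0.148]
tool_rot: [0.375, 0.927, 0.001, 0.001]
force: [-0.7, -0.8, -0.7]
width: 0.0445
finger_force: 51.6
z 0.148 F [-0.7 -0.8 -0.7] Mz 0.07 q6 -0.68
shift [-0.0019  0.0003 -0.0159] turn -0.7992147518204082 grip [0.6585 0.0934 0.0941] yawy 0.803 q6 -0.68 dn [ 0.002  0.    -1.   ]
[0.03250319 0.02543598 0.06592439]
```

```bash
J="python3 -m jog"; C="python3 chk.py"
$J '[{"x":0,"y":0.0002,"z":0.0004,"turn":0.1,"fingers":1},{"x":0,"y":0.0004,"z":0.0008,"turn":0.2,"fingers":1}]' >/dev/null; $C && $J '[{"x":0,"y":0.0002,"z":0.0004,"turn":0.1,"fingers":1},{"x":0,"y":0.0003,"z":0.0008,"turn":0.2,"fingers":1}]' >/dev/null; $C && $J '[{"x":0,"y":0.0001,"z":0.0004,"turn":0.1,"fingers":1},{"x":0,"y":0.0002,"z":0.0008,"turn":0.2,"fingers":1}]' >/dev/null; $C && $J '[{"x":0,"y":0.0001,"z":0.0004,"turn":0.1,"fingers":1},{"x":0,"y":0.0002,"z":0.0006,"turn":0.15,"fingers":1}]' >/dev/null; $C && $J '[{"x":0,"y":0.0001,"z":0.0004,"turn":0.1,"fingers":1},{"x":0,"y":0.0002,"z":0.0006,"turn":0.15,"fingers":1}]'; $C ; python3 -c "
from h import *
go([.6600,.0923,.11],1.602);print(state()['moment'])"
```

```text
z 0.1473 F [0.2 0.9 0.8] Mz -0.06 q6 -0.48
z 0.1471 F [-0.8  0.3  4.4] Mz 0.02 q6 -0.28
z 0.1471 F [-0.7  0.6  6.3] Mz 0.02 q6 -0.08
z 0.147 F [-2.4 -1.1  8.6] Mz 0.03 q6 0.07
z 0.147 F [-2.4 -1.1  8.6] Mz 0.03 q6 0.07
shift [-0.0017  0.     -0.0169] turn -1.5489598314398263 grip [0.66   0.094  0.0931] yawy 0.053 q6 0.07 dn [ 0.005  0.    -1.   ]
[-0.09107033  0.44800793  0.02843167]
```

```bash
J="python3 -m jog"; C="python3 chk.py"
$J '[{"x":0,"y":0,"z":-0.0022,"turn":0,"fingers":1},{"x":0,"y":0,"z":-0.0022,"turn":0,"fingers":1}]' >/dev/null; $C && $J '[{"x":0,"y":0,"z":0,"turn":0.05,"fingers":1},{"x":0,"y":0,"z":0,"turn":0.1,"fingers":1}]' >/dev/null; $C && $J '[{"x":0,"y":0,"z":0,"turn":0.05,"fingers":1},{"x":0,"y":0,"z":0,"turn":0.1,"fingers":1}]' >/dev/null; $C && $J '[{"x":0,"y":0,"z":0,"turn":0.05,"fingers":1},{"x":0,"y":0,"z":0,"turn":0.1,"fingers":1}]' >/dev/null; $C && $J '[{"x":0,"y":0,"z":0,"turn":0.05,"fingers":1},{"x":0,"y":0,"z":0,"turn":0.08,"fingers":1}]' >/dev/null; $C && $J '[{"x":0,"y":0,"z":0,"turn":0.05,"fingers":1},{"x":0,"y":0,"z":0,"turn":0.08,"fingers":1}]' >/dev/null; $C  ; python3 -c "
from h import *
go([.6600,.0923,.11],1.602);print(state()['moment'])"
```

```text
z 0.1471 F [1.3 0.5 2.4] Mz -0.01 q6 0.07
z 0.1471 F [-0.6 -0.1  0.7] Mz 0.03 q6 0.17
z 0.1471 F [-0.  -0.  -0.1] Mz 0.19 q6 0.27
z 0.147 F [-0.4  0.1  0.1] Mz 0.38 q6 0.37
z 0.147 F [-0.4  0.1  0.1] Mz 0.38 q6 0.37
z 0.147 F [-0.4  0.1  0.1] Mz 0.38 q6 0.37
shift [-0.0013  0.0016 -0.0169] turn 1.2938407894470272 grip [0.6588 0.094  0.0931] yawy -0.246 q6 0.37 dn [ 0.001 -0.    -1.   ]
[-0.01036249 -0.02404829  0.38146236]
```

Middle is blocked too (5.5 mm up, torque stop). Unscrew.

```bash
J="python3 -m jog"; C="python3 chk.py"
$J '[{"x":0,"y":-0.0002,"z":0,"turn":-0.12,"fingers":1},{"x":0,"y":-0.0004,"z":0,"turn":-0.24,"fingers":1},{"x":-0.0001,"y":-0.0006,"z":0,"turn":-0.36,"fingers":1},{"x":-0.0002,"y":-0.0009,"z":0,"turn":-0.48,"fingers":1},{"x":-0.0003,"y":-0.0011,"z":0,"turn":-0.6,"fingers":1},{"x":-0.0005,"y":-0.0013,"z":0,"turn":-0.72,"fingers":1},{"x":-0.0007,"y":-0.0015,"z":0,"turn":-0.84,"fingers":1},{"x":-0.0009,"y":-0.0016,"z":0,"turn":-0.95,"fingers":1},{"x":-0.001,"y":-0.0017,"z":-0.0005,"turn":-1.06,"fingers":1}]' >/dev/null; $C && $J '[{"x":0,"y":-0.0002,"z":-0.0005,"turn":-0.12,"fingers":1},{"x":0,"y":-0.0004,"z":-0.001,"turn":-0.24,"fingers":1},{"x":-0.0001,"y":-0.0006,"z":-0.0014,"turn":-0.36,"fingers":1},{"x":-0.0002,"y":-0.0009,"z":-0.0019,"turn":-0.48,"fingers":1},{"x":-0.0002,"y":-0.0009,"z":-0.0019,"turn":-0.48,"fingers":1}]' >/dev/null; $C && $J '[{"x":0,"y":-0.0002,"z":-0.0005,"turn":-0.12,"fingers":1},{"x":0,"y":-0.0004,"z":-0.001,"turn":-0.24,"fingers":1},{"x":-0.0001,"y":-0.0006,"z":-0.0014,"turn":-0.36,"fingers":1},{"x":-0.0002,"y":-0.0009,"z":-0.0019,"turn":-0.48,"fingers":1},{"x":-0.0002,"y":-0.001,"z":-0.0022,"turn":-0.57,"fingers":1},{"x":-0.0002,"y":-0.001,"z":-0.0022,"turn":-0.57,"fingers":1}]' ; $C
```

```text
z 0.1475 F [-1.3  0.8 -0.1] Mz 0.02 q6 -0.7
z 0.1495 F [ 0.7  0.8 -0.5] Mz -0.04 q6 -1.17
clock: 34.92
tool_pos: [0.6562, 0.0915, 0.1516]
tool_rot: [-0.145, 0.989, -0.0, 0.0]
force: [0.2, 0.5, 0.0]
width: 0.0447
finger_force: 53.2
z 0.1516 F [0.2 0.5 0. ] Mz -0.0 q6 -1.74
```

```bash
python3 -m jog '[{"x":0,"y":0,"z":-0.004,"turn":0,"fingers":1},{"x":0,"y":0,"z":-0.015,"turn":0,"fingers":1},{"x":0,"y":0,"z":-0.04,"turn":0,"fingers":1},{"x":0,"y":0,"z":-0.045,"turn":0,"fingers":1},{"x":0.148,"y":0.26,"z":-0.045,"turn":1.86,"fingers":1},{"x":0.148,"y":0.26,"z":-0.045,"turn":1.86,"fingers":1},{"x":0.148,"y":0.26,"z":-0.045,"turn":1.86,"fingers":1},{"x":0.148,"y":0.26,"z":-0.045,"turn":1.86,"fingers":1},{"x":0.148,"y":0.26,"z":-0.045,"turn":1.86,"fingers":1},{"x":0.148,"y":0.26,"z":-0.045,"turn":1.86,"fingers":1},{"x":0.148,"y":0.26,"z":-0.045,"turn":1.86,"fingers":1},{"x":0.148,"y":0.26,"z":-0.045,"turn":1.86,"fingers":1},{"x":0.148,"y":0.26,"z":-0.045,"turn":1.86,"fingers":1},{"x":0.148,"y":0.26,"z":-0.045,"turn":1.86,"fingers":1},{"x":0.148,"y":0.26,"z":-0.045,"turn":1.86,"fingers":1},{"x":0.148,"y":0.26,"z":-0.045,"turn":1.86,"fingers":1},{"x":0.148,"y":0.26,"z":-0.045,"turn":1.86,"fingers":1},{"x":0.148,"y":0.26,"z":-0.045,"turn":1.86,"fingers":1},{"x":0.148,"y":0.26,"z":-0.045,"turn":1.86,"fingers":1},{"x":0.148,"y":0.26,"z":-0.045,"turn":1.86,"fingers":1}]'; python3 chk.py; python3 -c "
from h import *
go([.44,.298,.0326],0)"
```

```text
clock: 36.58
tool_pos: [0.4398, 0.2983, 0.197]
tool_rot: [0.708, 0.707, 0.001, 0.0]
force: [0.2, 0.2, 0.0]
width: 0.0447
finger_force: 53.1
z 0.197 F [0.2 0.2 0. ] Mz -0.04 q6 0.58
shift [-4.000e-04  1.000e-04  1.105e-01] turn -0.0014818861174450415 grip [0.4398 0.2983 0.1431] yawy -0.001 q6 0.58 dn [ 0.001  0.001 -1.   ]
```

```bash
python3 -m jog '[{"x":0,"y":0,"z":0.04,"turn":0,"fingers":1},{"x":0,"y":0,"z":0.08,"turn":0,"fingers":1},{"x":0,"y":0,"z":0.1,"turn":0,"fingers":1},{"x":0,"y":0,"z":0.11,"turn":0,"fingers":1},{"x":0,"y":0,"z":0.11,"turn":0,"fingers":1},{"x":0,"y":0,"z":0.11,"turn":0,"fingers":-0.4},{"x":0,"y":0,"z":0.11,"turn":0,"fingers":-0.4},{"x":0,"y":0,"z":0.11,"turn":0,"fingers":-0.4},{"x":0,"y":0,"z":0.07,"turn":0,"fingers":-0.4},{"x":0,"y":0,"z":0.03,"turn":0,"fingers":-0.7},{"x":0,"y":0,"z":0.01,"turn":0,"fingers":-1},{"x":0.1,"y":0,"z":0.01,"turn":0,"fingers":-1},{"x":0.1,"y":0,"z":0.01,"turn":0,"fingers":-1},{"x":0.18,"y":0,"z":0.01,"turn":0,"fingers":-1},{"x":0.18,"y":0,"z":0.01,"turn":0,"fingers":-1},{"x":0.18,"y":0,"z":0.01,"turn":0,"fingers":-1}]'
python3 - <<'E'
from h import *
p,_=capture("top"); caps(2)
cv2.imwrite("pics/m.png",cv2.resize(p[150:370,60:420,::-1],(720,440)))
go([.4263,-.1608,.1],np.radians(-74.3))
E
```

```text
clock: 37.92
tool_pos: [0.4391, 0.4836, 0.1875]
tool_rot: [0.705, 0.709, 0.003, -0.001]
force: [0.5, 0.5, -0.3]
width: 0.0857
finger_force: 0.0
short_a 0.59 [0.673 0.106 0.   ] top 110 [0.6484 0.0933 0.0364] [0.6574 0.0952] [0.067 0.067]
short_a 0.56 [0.404 0.388 0.   ] top 460 [0.4086 0.3824 0.0327] [0.4081 0.3836] [0.042 0.046]
middle_a 0.91 [0.44 0.29 0.  ] top 399 [0.4377 0.2953 0.0426] [0.4388 0.2953] [0.045 0.04 ]
tall_a 0.84 [ 0.426 -0.153  0.   ] top 376 [ 0.4263 -0.1607  0.0497] [ 0.4258 -0.1606] [0.039 0.04 ]
shift [-0.6375 -0.0136  0.0332] turn 1.2974235605811033 grip [0.4395 0.4767 0.1329] yawy 0.001 q6 0.81 dn [-0. -0. -1.]
```

View pics/m.png

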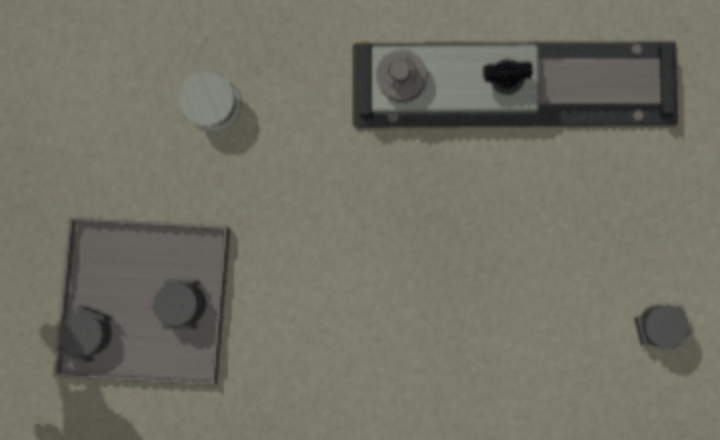

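Tray holds both caps (short was bumped to (88,333), still inside); carriage at its stop, tall at (665,327). Now the tall cap.

```bash
python3 -m jog '[{"x":-0.6375,"y":-0.0136,"z":0,"turn":-1.844,"fingers":-1},{"x":-0.6375,"y":-0.0136,"z":0,"turn":-1.844,"fingers":-1},{"x":-0.6375,"y":-0.0136,"z":0,"turn":-1.844,"fingers":-1},{"x":-0.6375,"y":-0.0136,"z":0,"turn":-1.844,"fingers":-1},{"x":-0.6375,"y":-0.0136,"z":0,"turn":-1.844,"fingers":-1},{"x":-0.6375,"y":-0.0136,"z":0,"turn":-1.844,"fingers":-1},{"x":-0.6375,"y":-0.0136,"z":0,"turn":-1.844,"fingers":-1},{"x":-0.6375,"y":-0.0136,"z":0,"turn":-1.844,"fingers":-1},{"x":-0.6375,"y":-0.0136,"z":0,"turn":-1.844,"fingers":-1},{"x":-0.6375,"y":-0.0136,"z":0,"turn":-1.844,"fingers":-1},{"x":-0.6375,"y":-0.0136,"z":0,"turn":-1.844,"fingers":-1},{"x":-0.6375,"y":-0.0136,"z":0,"turn":-1.844,"fingers":-1},{"x":-0.6375,"y":-0.0136,"z":0,"turn":-1.844,"fingers":-1},{"x":-0.6375,"y":-0.0136,"z":0,"turn":-1.844,"fingers":-1},{"x":-0.6375,"y":-0.0136,"z":0,"turn":-1.844,"fingers":-1},{"x":-0.6375,"y":-0.0136,"z":0,"turn":-1.844,"fingers":-1},{"x":-0.6375,"y":-0.0136,"z":0,"turn":-1.844,"fingers":-1},{"x":-0.6375,"y":-0.0136,"z":0,"turn":-1.844,"fingers":-1},{"x":-0.6375,"y":-0.0136,"z":0.01,"turn":-1.844,"fingers":-1},{"x":-0.6375,"y":-0.0136,"z":0.01,"turn":-1.844,"fingers":-1}]'; python3 chk.py; python3 -c "
from h import *
go([.4263,-.1607,.025],np.radians(105.7))"
```

```text
clock: 39.98
tool_pos: [0.4254, -0.1601, 0.1757]
tool_rot: [-0.135, 0.991, 0.001, -0.001]
force: [0.1, 0.9, -0.5]
width: 0.0852
finger_force: 0.0
z 0.1757 F [ 0.1  0.9 -0.5] Mz -0.04 q6 -2.23
shift [-0.001  -0.0011  0.0968] turn -0.00225025462485684 grip [ 0.4253 -0.16    0.1218] yawy 1.843 q6 -2.23 dn [-0.002  0.001 -1.   ]
```

```bash
python3 -m jog '[{"x":-0.001,"y":-0.001,"z":0.04,"turn":0,"fingers":-1},{"x":-0.001,"y":-0.001,"z":0.08,"turn":0,"fingers":-1},{"x":-0.001,"y":-0.001,"z":0.097,"turn":0,"fingers":-1},{"x":-0.001,"y":-0.001,"z":0.097,"turn":0,"fingers":-0.2},{"x":-0.001,"y":-0.001,"z":0.097,"turn":0,"fingers":1},{"x":-0.001,"y":-0.001,"z":0.097,"turn":0,"fingers":1},{"x":-0.001,"y":-0.001,"z":0.097,"turn":0,"fingers":1},{"x":-0.001,"y":-0.001,"z":0.097,"turn":0,"fingers":1}]' 50; python3 -c "
from h import *
go([.6598,.0923,.131],1.602);print(state()['force'],state()['moment'])"
```

```text
clock: 40.65
tool_pos: [0.4293, -0.1604, 0.0814]
tool_rot: [-0.137, 0.991, -0.001, 0.002]
force: [-0.3, 0.5, 4.8]
width: 0.0444
finger_force: 51.7
shift [-0.2906  0.1805 -0.103 ] turn 0.24398163248699767 grip [ 0.4296 -0.1605  0.0275] yawy 1.846 q6 -2.23 dn [ 0.004 -0.002 -1.   ]
[-0.32475165  0.48085352  4.78067344] [ 0.13687956 -0.01034193 -0.00215266]
```

```bash
J="python3 -m jog"; C="python3 chk.py"
$J '[{"x":0,"y":0,"z":-0.03,"turn":0,"fingers":1},{"x":0,"y":0,"z":-0.07,"turn":0,"fingers":1},{"x":0,"y":0,"z":-0.102,"turn":0,"fingers":1},{"x":-0.292,"y":0.18,"z":-0.102,"turn":0.244,"fingers":1},{"x":-0.292,"y":0.18,"z":-0.102,"turn":0.244,"fingers":1},{"x":-0.292,"y":0.18,"z":-0.102,"turn":0.244,"fingers":1},{"x":-0.292,"y":0.18,"z":-0.102,"turn":0.244,"fingers":1},{"x":-0.292,"y":0.18,"z":-0.102,"turn":0.244,"fingers":1},{"x":-0.292,"y":0.18,"z":-0.102,"turn":0.244,"fingers":1},{"x":-0.292,"y":0.18,"z":-0.102,"turn":0.244,"fingers":1},{"x":-0.292,"y":0.18,"z":-0.102,"turn":0.244,"fingers":1},{"x":-0.292,"y":0.18,"z":-0.102,"turn":0.244,"fingers":1},{"x":-0.292,"y":0.18,"z":-0.102,"turn":0.244,"fingers":1},{"x":-0.292,"y":0.18,"z":-0.102,"turn":0.244,"fingers":1},{"x":-0.292,"y":0.18,"z":-0.102,"turn":0.244,"fingers":1}]'; $C;python3 -c "
from h import *
go([.6615,.0923,.11],1.602)"
```

```text
clock: 41.9
tool_pos: [0.6594, 0.0919, 0.1818]
tool_rot: [-0.016, 1.0, -0.0, -0.0]
force: [-0.7, 0.1, -1.1]
width: 0.0448
finger_force: 51.5
z 0.1818 F [-0.7  0.1 -1.1] Mz 0.02 q6 -1.48
shift [-0.0021  0.0004  0.0179] turn -5.999575076409691e-05 grip [0.6594 0.0919 0.1279] yawy 1.602 q6 -1.48 dn [-0.001 -0.001 -1.   ]
```

Rim now at 0.1004; lower with checks.

```bash
J="python3 -m jog"; C="python3 chk.py"
$J '[{"x":-0.0015,"y":0.0004,"z":0.01,"turn":0,"fingers":1},{"x":-0.0015,"y":0.0004,"z":0.015,"turn":0,"fingers":1},{"x":-0.0015,"y":0.0004,"z":0.018,"turn":0,"fingers":1},{"x":-0.0015,"y":0.0004,"z":0.020,"turn":0,"fingers":1}]' >/dev/null; $C && $J '[{"x":0,"y":0,"z":0.003,"turn":0,"fingers":1},{"x":0,"y":0,"z":0.006,"turn":0,"fingers":1},{"x":0,"y":0,"z":0.006,"turn":0,"fingers":1}]'; $C ; python3 -c "
from h import *
go([.6615,.0923,.11],1.602);print(state()['moment'])"
```

```text
z 0.1606 F [-0.6  0.1 -1.3] Mz 0.05 q6 -1.48
clock: 42.48
tool_pos: [0.6614, 0.0928, 0.1548]
tool_rot: [-0.016, 1.0, -0.0, -0.001]
force: [-0.1, 0.3, -0.4]
width: 0.0447
finger_force: 51.5
z 0.1548 F [-0.1  0.3 -0.4] Mz -0.01 q6 -1.48
shift [-0.0001 -0.0004 -0.0091] turn -0.0001589734494882311 grip [0.6614 0.0927 0.1009] yawy 1.602 q6 -1.48 dn [-0.001 -0.    -1.   ]
[ 0.04190732  0.00531733 -0.01153831]
```

```bash
J="python3 -m jog"; C="python3 chk.py"
$J '[{"x":0,"y":-0.0002,"z":0.002,"turn":0,"fingers":1},{"x":0,"y":-0.0002,"z":0.0042,"turn":0,"fingers":1},{"x":0,"y":-0.0002,"z":0.0042,"turn":0,"fingers":1}]' >/dev/null; $C && $J '[{"x":0,"y":-0.0002,"z":0.0002,"turn":0.1,"fingers":1},{"x":0,"y":-0.0004,"z":0.0006,"turn":0.2,"fingers":1},{"x":0.0001,"y":-0.0005,"z":0.001,"turn":0.3,"fingers":1},{"x":0.0001,"y":-0.0007,"z":0.0014,"turn":0.4,"fingers":1},{"x":0.0001,"y":-0.0007,"z":0.0014,"turn":0.4,"fingers":1}]' >/dev/null; $C && $J '[{"x":0,"y":-0.0002,"z":0.0004,"turn":0.1,"fingers":1},{"x":0,"y":-0.0004,"z":0.0008,"turn":0.2,"fingers":1},{"x":0.0001,"y":-0.0005,"z":0.0011,"turn":0.3,"fingers":1},{"x":0.0001,"y":-0.0007,"z":0.0015,"turn":0.4,"fingers":1},{"x":0.0001,"y":-0.0007,"z":0.0015,"turn":0.4,"fingers":1}]' >/dev/null; $C && $J '[{"x":0,"y":-0.0002,"z":0.0004,"turn":0.1,"fingers":1},{"x":0,"y":-0.0004,"z":0.0008,"turn":0.2,"fingers":1},{"x":0.0001,"y":-0.0005,"z":0.0011,"turn":0.3,"fingers":1},{"x":0.0001,"y":-0.0007,"z":0.0015,"turn":0.4,"fingers":1},{"x":0.0001,"y":-0.0007,"z":0.0015,"turn":0.4,"fingers":1}]'; $C ; python3 -c "
from h import *
go([.6600,.0923,.11],1.602);print(state()['moment'])"
```

```text
z 0.1509 F [ 0.6 -0.1  0.3] Mz -0.04 q6 -1.48
z 0.1499 F [-0.7  0.6 -0.2] Mz -0.03 q6 -1.08
z 0.1484 F [ 0.1 -0.6 -1.3] Mz 0.02 q6 -0.68
clock: 43.98
tool_pos: [0.6607, 0.0909, 0.1469]
tool_rot: [0.551, 0.835, -0.0, -0.0]
force: [-1.0, 0.4, -0.7]
width: 0.0447
finger_force: 51.5
z 0.1469 F [-1.   0.4 -0.7] Mz 0.0 q6 -0.28
shift [ 0.0015 -0.0001 -0.017 ] turn -1.1976062218770736 grip [0.6607 0.0909 0.093 ] yawy 0.404 q6 -0.28 dn [-0. -0. -1.]
[-0.02065168  0.06003663  0.00169893]
```

```bash
J="python3 -m jog"; C="python3 chk.py"
$J '[{"x":0,"y":-0.0002,"z":0.0004,"turn":0.1,"fingers":1},{"x":0,"y":-0.0004,"z":0.0008,"turn":0.2,"fingers":1}]' >/dev/null; $C && $J '[{"x":0,"y":-0.0002,"z":0.0004,"turn":0.1,"fingers":1},{"x":0,"y":-0.0004,"z":0.0008,"turn":0.2,"fingers":1}]' >/dev/null; $C && $J '[{"x":0,"y":-0.0002,"z":0.0004,"turn":0.1,"fingers":1},{"x":0,"y":-0.0004,"z":0.0008,"turn":0.2,"fingers":1}]' >/dev/null; $C && $J '[{"x":0,"y":-0.0002,"z":0.0004,"turn":0.1,"fingers":1},{"x":0,"y":-0.0004,"z":0.0008,"turn":0.2,"fingers":1}]' >/dev/null; $C && $J '[{"x":0,"y":-0.0002,"z":0.0004,"turn":0.1,"fingers":1},{"x":0,"y":-0.0004,"z":0.0008,"turn":0.2,"fingers":1}]' >/dev/null; $C && $J '[{"x":0,"y":-0.0002,"z":0.0004,"turn":0.1,"fingers":1},{"x":0,"y":-0.0004,"z":0.0008,"turn":0.2,"fingers":1}]'; $C
```

```text
z 0.1461 F [ 0.2  0.5 -0.1] Mz -0.0 q6 -0.08
z 0.1453 F [-0.  -0.9  0.1] Mz 0.01 q6 0.12
z 0.1446 F [ 0.2 -0.1 -0.9] Mz -0.01 q6 0.32
z 0.1438 F [-0.7 -1.  -0.3] Mz -0.01 q6 0.52
z 0.143 F [ 0.1  0.1 -0.1] Mz 0.02 q6 0.72
clock: 44.98
tool_pos: [0.6586, 0.0913, 0.1422]
tool_rot: [0.926, 0.377, 0.0, 0.0]
force: [-0.4, -0.3, 0.1]
width: 0.0445
finger_force: 51.5
z 0.1422 F [-0.4 -0.3  0.1] Mz -0.03 q6 0.92
```

Turning down past the block height: the tall one is sound. Finish to tight.

```bash
J="python3 -m jog"; C="python3 chk.py"
$J '[{"x":0,"y":-0.0002,"z":0.0004,"turn":0.1,"fingers":1},{"x":0,"y":-0.0004,"z":0.0008,"turn":0.2,"fingers":1}]' >/dev/null; $C && $J '[{"x":0,"y":-0.0002,"z":0.0002,"turn":0.1,"fingers":1},{"x":0,"y":-0.0003,"z":0.0002,"turn":0.15,"fingers":1}]' >/dev/null; $C && $J '[{"x":0,"y":-0.0002,"z":0,"turn":0.06,"fingers":1},{"x":0,"y":-0.0002,"z":0,"turn":0.1,"fingers":1}]' >/dev/null; $C && $J '[{"x":0,"y":-0.0001,"z":0,"turn":0.06,"fingers":1},{"x":0,"y":-0.0001,"z":0,"turn":0.08,"fingers":1}]' >/dev/null; $C && $J '[{"x":0,"y":0,"z":0,"turn":0.05,"fingers":1},{"x":0,"y":0,"z":0,"turn":0.08,"fingers":1}]' >/dev/null; $C && $J '[{"x":0,"y":0,"z":0,"turn":0.05,"fingers":1},{"x":0,"y":0,"z":0,"turn":0.08,"fingers":1}]'; $C
```

```text
z 0.1414 F [-1.4 -1.3  1.7] Mz 0.01 q6 1.12
z 0.1415 F [-0.5 -1.4  0.8] Mz -0.02 q6 1.27
z 0.1415 F [-0.  -0.5  0.3] Mz 0.03 q6 1.37
z 0.1415 F [-1.2 -1.8  0.9] Mz 0.0 q6 1.45
z 0.1415 F [ 0.1 -1.5  1.6] Mz -0.01 q6 1.53
clock: 45.98
tool_pos: [0.6581, 0.0916, 0.1414]
tool_rot: [0.999, 0.043, 0.0, 0.0]
force: [-0.4, -2.9, 0.5]
width: 0.0445
finger_force: 51.7
z 0.1414 F [-0.4 -2.9  0.5] Mz 0.06 q6 1.61
```

```bash
J="python3 -m jog"; C="python3 chk.py"
$J '[{"x":0,"y":0,"z":0,"turn":0.05,"fingers":1},{"x":0,"y":0,"z":0,"turn":0.08,"fingers":1}]' >/dev/null; $C && $J '[{"x":0,"y":0,"z":0,"turn":0.05,"fingers":1},{"x":0,"y":0,"z":0,"turn":0.08,"fingers":1}]' >/dev/null; $C && $J '[{"x":0,"y":0,"z":0,"turn":0.05,"fingers":1},{"x":0,"y":0,"z":0,"turn":0.08,"fingers":1}]' ; $C; python3 -c "
from h import *
go([.6600,.0923,.11],1.602);print(state()['moment'])"
```

```text
z 0.1414 F [-0.3 -2.7  0.6] Mz 0.11 q6 1.69
z 0.1415 F [-1.5 -3.3  1.6] Mz 0.28 q6 1.77
clock: 46.48
tool_pos: [0.6579, 0.0913, 0.1414]
tool_rot: [0.997, -0.077, 0.0, 0.001]
force: [-1.2, -3.8, 1.7]
width: 0.0446
finger_force: 51.7
z 0.1414 F [-1.2 -3.8  1.7] Mz 0.26 q6 1.85
shift [ 0.0019 -0.0013 -0.0225] turn -0.18440433701906223 grip [0.6579 0.0913 0.0875] yawy -1.724 q6 1.85 dn [-0.    -0.001 -1.   ]
[-0.31967577  0.09825111  0.26029977]
```

```bash
J="python3 -m jog"; C="python3 chk.py"
$J '[{"x":0,"y":0.0002,"z":0,"turn":-0.12,"fingers":1},{"x":0,"y":0.0004,"z":0,"turn":-0.24,"fingers":1},{"x":0.0001,"y":0.0006,"z":0,"turn":-0.36,"fingers":1},{"x":0.0002,"y":0.0008,"z":0,"turn":-0.48,"fingers":1},{"x":0.0003,"y":0.001,"z":0,"turn":-0.6,"fingers":1},{"x":0.0005,"y":0.0012,"z":0,"turn":-0.72,"fingers":1},{"x":0.0006,"y":0.0013,"z":0,"turn":-0.84,"fingers":1}]' >/dev/null; $C && $J '[{"x":0,"y":0.0002,"z":-0.0005,"turn":-0.12,"fingers":1},{"x":0,"y":0.0004,"z":-0.0009,"turn":-0.24,"fingers":1},{"x":0.0001,"y":0.0006,"z":-0.0014,"turn":-0.36,"fingers":1},{"x":0.0002,"y":0.0008,"z":-0.0018,"turn":-0.48,"fingers":1}]' >/dev/null; $C && $J '[{"x":0,"y":0.0002,"z":-0.0005,"turn":-0.12,"fingers":1},{"x":0,"y":0.0004,"z":-0.0009,"turn":-0.24,"fingers":1},{"x":0.0001,"y":0.0006,"z":-0.0014,"turn":-0.36,"fingers":1},{"x":0.0002,"y":0.0008,"z":-0.0018,"turn":-0.48,"fingers":1}]' >/dev/null; $C && $J '[{"x":0,"y":0.0002,"z":-0.0005,"turn":-0.12,"fingers":1},{"x":0,"y":0.0004,"z":-0.0009,"turn":-0.24,"fingers":1},{"x":0.0001,"y":0.0006,"z":-0.0014,"turn":-0.36,"fingers":1},{"x":0.0002,"y":0.0008,"z":-0.0018,"turn":-0.48,"fingers":1}]' >/dev/null; $C && $J '[{"x":0,"y":0.0002,"z":-0.0005,"turn":-0.12,"fingers":1},{"x":0,"y":0.0004,"z":-0.0009,"turn":-0.24,"fingers":1},{"x":0.0001,"y":0.0006,"z":-0.0014,"turn":-0.36,"fingers":1},{"x":0.0002,"y":0.0008,"z":-0.0018,"turn":-0.48,"fingers":1}]'; $C
```

```text
z 0.1415 F [0.3 1.2 1.1] Mz -0.09 q6 1.0
z 0.1429 F [ 0.1 -0.2 -0.7] Mz 0.01 q6 0.52
z 0.1447 F [-0.1  0.9 -0.1] Mz 0.03 q6 0.04
z 0.1465 F [ 0.5  1.  -1. ] Mz 0.01 q6 -0.44
clock: 48.4
tool_pos: [0.6613, 0.091, 0.1483]
tool_rot: [0.261, 0.965, 0.0, 0.0]
force: [0.3, -0.5, 0.0]
width: 0.0447
finger_force: 51.5
z 0.1483 F [ 0.3 -0.5  0. ] Mz 0.01 q6 -0.92
```

```bash
J="python3 -m jog"; C="python3 chk.py"
$J '[{"x":0,"y":0.0002,"z":-0.0005,"turn":-0.12,"fingers":1},{"x":0,"y":0.0004,"z":-0.0009,"turn":-0.24,"fingers":1},{"x":0.0001,"y":0.0006,"z":-0.0014,"turn":-0.36,"fingers":1},{"x":0.0002,"y":0.0008,"z":-0.0018,"turn":-0.48,"fingers":1},{"x":0.0003,"y":0.001,"z":-0.0023,"turn":-0.6,"fingers":1},{"x":0.0005,"y":0.0012,"z":-0.0027,"turn":-0.72,"fingers":1},{"x":0.0006,"y":0.0013,"z":-0.0032,"turn":-0.83,"fingers":1},{"x":0.0006,"y":0.0013,"z":-0.0032,"turn":-0.83,"fingers":1}]' >/dev/null; $C && $J '[{"x":0,"y":0,"z":-0.004,"turn":0,"fingers":1},{"x":0,"y":0,"z":-0.015,"turn":0,"fingers":1},{"x":0,"y":0,"z":-0.04,"turn":0,"fingers":1},{"x":0,"y":0,"z":-0.07,"turn":0,"fingers":1},{"x":0,"y":0,"z":-0.07,"turn":0,"fingers":1}]' ; $C; python3 -c "
from h import *
go([.444,-.322,.13],.09)"
```

```text
z 0.1516 F [-0.3 -0.5 -0.5] Mz -0.04 q6 -1.75
clock: 49.48
tool_pos: [0.6641, 0.0926, 0.2291]
tool_rot: [-0.145, 0.989, -0.0, 0.006]
force: [0.5, -0.0, 0.6]
width: 0.0445
finger_force: 51.6
z 0.2291 F [ 0.5 -0.   0.6] Mz 0.01 q6 -1.74
shift [ 0.331  -0.3339  0.0417] turn -1.3700132272552645 grip [0.6648 0.0927 0.1752] yawy 1.862 q6 -1.74 dn [ 0.013  0.002 -1.   ]
```

```bash
python3 -m jog '[{"x":0.328,"y":-0.334,"z":0,"turn":1.772,"fingers":1},{"x":0.328,"y":-0.334,"z":0,"turn":1.772,"fingers":1},{"x":0.328,"y":-0.334,"z":0,"turn":1.772,"fingers":1},{"x":0.328,"y":-0.334,"z":0,"turn":1.772,"fingers":1},{"x":0.328,"y":-0.334,"z":0,"turn":1.772,"fingers":1},{"x":0.328,"y":-0.334,"z":0,"turn":1.772,"fingers":1},{"x":0.328,"y":-0.334,"z":0,"turn":1.772,"fingers":1},{"x":0.328,"y":-0.334,"z":0,"turn":1.772,"fingers":1},{"x":0.328,"y":-0.334,"z":0,"turn":1.772,"fingers":1},{"x":0.328,"y":-0.334,"z":0,"turn":1.772,"fingers":1},{"x":0.328,"y":-0.334,"z":0,"turn":1.772,"fingers":1},{"x":0.328,"y":-0.334,"z":0,"turn":1.772,"fingers":1},{"x":0.328,"y":-0.334,"z":0,"turn":1.772,"fingers":1},{"x":0.328,"y":-0.334,"z":0,"turn":1.772,"fingers":1},{"x":0.328,"y":-0.334,"z":0,"turn":1.772,"fingers":1},{"x":0.328,"y":-0.334,"z":0,"turn":1.772,"fingers":1},{"x":0.328,"y":-0.334,"z":0.04,"turn":1.772,"fingers":1},{"x":0.328,"y":-0.334,"z":0.08,"turn":1.772,"fingers":1},{"x":0.328,"y":-0.334,"z":0.1,"turn":1.772,"fingers":1},{"x":0.328,"y":-0.334,"z":0.1,"turn":1.772,"fingers":1}]'; python3 chk.py; python3 -c "
from h import *
go([.444,-.322,.0327],.09)"
```

```text
clock: 51.15
tool_pos: [0.441, -0.3198, 0.1175]
tool_rot: [0.673, 0.739, -0.0, -0.005]
force: [-0.2, 0.3, -0.9]
width: 0.0446
finger_force: 51.5
z 0.1175 F [-0.2  0.3 -0.9] Mz -0.02 q6 -0.74
shift [-0.003   0.0033  0.0308] turn 0.003076832988856415 grip [ 0.4406 -0.3195  0.0636] yawy 0.093 q6 -0.74 dn [-0.008  0.006 -1.   ]
```

```bash
python3 -m jog '[{"x":0,"y":0.001,"z":0.02,"turn":0,"fingers":1},{"x":0,"y":0.001,"z":0.03,"turn":0,"fingers":1},{"x":0,"y":0.001,"z":0.03,"turn":0,"fingers":1},{"x":0,"y":0.001,"z":0.03,"turn":0,"fingers":1}]'; python3 chk.py
```

```text
clock: 51.48
tool_pos: [0.4444, -0.3219, 0.0923]
tool_rot: [0.674, 0.739, 0.0, 0.0]
force: [-0.2, 0.5, -1.1]
width: 0.0451
finger_force: 51.5
z 0.0923 F [-0.2  0.5 -1.1] Mz 0.04 q6 -0.74
```

```bash
python3 -m jog '[{"x":0,"y":0,"z":0.003,"turn":0,"fingers":1},{"x":0,"y":0,"z":0.006,"turn":0,"fingers":1},{"x":0,"y":0,"z":0.006,"turn":0,"fingers":1},{"x":0,"y":0,"z":0.006,"turn":0,"fingers":-0.4},{"x":0,"y":0,"z":0.006,"turn":0,"fingers":-0.4},{"x":0,"y":0,"z":0.006,"turn":0,"fingers":-0.4},{"x":0,"y":0,"z":-0.03,"turn":0,"fingers":-0.4},{"x":0,"y":0,"z":-0.07,"turn":0,"fingers":-0.6},{"x":0,"y":0,"z":-0.11,"turn":0,"fingers":-0.6},{"x":0.2,"y":-0.1,"z":-0.11,"turn":0,"fingers":-0.6},{"x":0.2,"y":-0.1,"z":-0.11,"turn":0,"fingers":-0.6},{"x":0.2,"y":-0.1,"z":-0.11,"turn":0,"fingers":-0.6},{"x":0.2,"y":-0.1,"z":-0.11,"turn":0,"fingers":-0.6},{"x":0.2,"y":-0.1,"z":-0.11,"turn":0,"fingers":-0.6},{"x":0.2,"y":-0.1,"z":-0.11,"turn":0,"fingers":-0.6}]'
python3 - <<'E'
from h import *
p,_=capture("top"); caps(2)
cv2.imwrite("pics/f.png",p[130:380,60:560,::-1])
E
```

```text
clock: 52.73
tool_pos: [0.3221, -0.128, 0.201]
tool_rot: [0.674, 0.739, -0.0, -0.002]
force: [0.0, 1.2, 0.6]
width: 0.0686
finger_force: 0.0
short_a 0.73 [0.403 0.391 0.   ] top 458 [0.4086 0.3825 0.0326] [0.4084 0.3833] [0.042 0.045]
middle_a 0.91 [0.445 0.289 0.   ] top 398 [0.4378 0.2951 0.0427] [0.4377 0.2955] [0.04  0.044]
```

View pics/f.png

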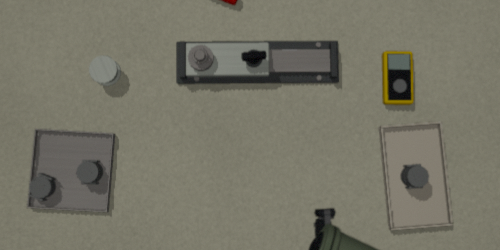

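Tall stands upright in the white box (415,177), short and middle in the tray (42,188),(90,172), carriage at stop with the knob as locked.

```bash
python3 -c "
from bench import *
print(hand_in())"
```

```text
the job is handed in; nothing more can be done
None
```

I handed the job in after about 53 s on the robot's clock, and the hand-in returned no verdict. The carriage is locked at its end stop. The short and middle caps stopped about 5.5 mm above the flange and stand in the steel tray; the tall cap turned fully home and stands in the white box. The short cap was knocked aside in the tray after I set it down, but the last camera check showed it still upright on the floor, near the wall.

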